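# Fit terminal lugs to a busbar and probe their joints

### The arm

A 6-joint arm with a two-finger parallel gripper is mounted at the origin on the work surface. World frame = base frame: x ahead of the robot, y to its left, z up, the work surface at z = 0. Lengths are in m, angles in rad, forces in N, time in s.
With the tool pointing down it reaches from about 0.4 to 0.825 m from the base axis. Payload 7 kg.
Tool frame: the origin (TCP) lies midway between the tips of the shut fingers; the grasp point (between the pads) lies 19 mm behind it; z points along the fingers, y is the line along which they close (so a half turn about z gives the same grasp; the last joint's range is limited). The gripper opens to 88 mm and grips with 3 to 60 N. Pads are 19 mm wide; open, the fingers measure 130 mm over their backs; the gripper's body (78 mm by 193 mm) begins 47 mm behind the grasp point.
Start: joints at [1.546, 0.359, 0.012, 0, -1.224, -0.288], TCP at [0.208, 0.642, 0.227] pointing down, gripper open.
Joint ranges: [-3.07, 3.07], [-1.43, 2.12], [-1.02, 1.25], [-3.03, 1.67], [-3.05, -0], [-3.03, 3.03]. Speed limits (rad/s): [2.39, 2.39, 3.01, 3.14, 3.14, 3.14].

### API

Orientations are given as a unit quaternion [w, x, y, z].
In Python, from plant import monitor, optics, finish_job gives the robot as it stands.
- The arm moves only by the tool arm_command, never from a script. Its argument "plan" is a list of rows, each an object of numbers: "dx", "dy", "dz": the shift along the tool's x, y, z in mm; "wx", "wy", "wz": the turn, a rotation vector about the tool's x, y, z in rad. In form: [{"dx": .., "dy": .., "dz": .., "wx": .., "wy": .., "wz": ..}, ...]. A call has 1 to 12 rows; each row shifts and turns the commanded pose from where the row before left it, along the tool's axes as they then stand; what a row does not reach is not made up. A row lasts 1/10 s, in which the tool goes at most 50 mm and 8.59 degrees, less where a joint would pass 70% of its speed; a pose out of reach is approached as far as the arm can. A call with a gripper value outside its range is refused whole. "gripper" is the opening, from 0 (shut) to 1 (fully open), set as the call begins (left out, the last holds). The fingers move at their own pace and stop on an object; "newtons" is the grip in N (left out, the last holds). Time passes only in rows, so rows that do not move let the fingers close. It gives the time, the measured TCP pose, the force, the opening and the grip force at its end, in the units of the state.
- monitor.sense(): the state, without advancing time (a new reading comes with each control period).
- optics.capture(name): name is "side" or "top" or "wrist"; returns a dict with "img" (384x512x3 uint8, blue, green, red), "z_map" (384x512 float32, m along the optical axis (not along the pixel's ray), 0 where there is no reading), "intrinsics" (3x3 intrinsics, pixels), "R" (3x3) and "t" (3): a world point X has camera coordinates R X + t. Camera axes: x right, y down, z forward; pixel columns grow to the right and rows downward; lengths in m; the calibration is good to about 2 mm. A picture is of the moment at which its call begins.
- finish_job(): hands the job in; it is judged then, once.
Trained networks look in a picture, given as the dict that the camera call returned (one of the last four; its "shot" number tells which), for a name from the list of things; names that differ only in an ending like _2 or _b are one class to them, and where a whole thing is asked for, a point or a joint stands for the part that bears it (a point fixed in the world has none). Each returns a list of dicts, best first, with "confidence" (0 to 1); they miss things now and then, are a little off and sometimes report something else, mostly with a low value. They report only what shows in the picture. A call takes as long as a camera call. They do not tell look-alikes from the thing itself.
- optics.search_frame(target, picture): "bbox" ([left, top, right, bottom] in pixels, round what is visible of it).
- optics.trace(target, picture): "mask" (384x512 bool, what is visible of it) and "bbox" ([left, top, right, bottom] in pixels, round what is visible of it).
The state is a dict: "time": time; "qpos": joint angles; "joint_vel": joint speeds; "joint_torque": joint torques, N m; "tcp_pos": TCP position; "orientation": TCP orientation; "wrist_force": force on the tool from outside, world axes, zero at the start; "ft_torque": the same for the moment, N m; "opening": finger opening in m; "grip_force": force on a finger pad.
Only numpy, scipy, OpenCV 4.12 (cv2) and the standard library are available. Lean on these libraries where they do the work, as an engineer would, in place of code of your own. Each camera call takes 0.05 s, during which the arm holds its last target. There are 200 camera calls.

### The job

Set each terminal lug that is there on the fixture plate in the marked place of its own length and slide it up, toe under the busbar, until its front face is in full contact with the busbar; let go of them all. Then take the seam probe and guide its tip along each lug's joint with the busbar, on or within a few millimetres above it, from the lug's left end to its right end as the robot sees it, long lug first, then middle, then short, never faster than about 20 mm/s while the tip is down at the joint. At the end the lugs are all in full contact (if one gets knocked away, push it home again, and do so before its joint is probed) and the probe hangs upright in its cradle again; leave the other things alone.

Things in the scene. Friction and masses are not known exactly. Their poses are not given: they have to be found in the camera images.
- fixture: Joint fixture, fixed: dark steel plate, x -75 to 65, y -155 to 155 mm, top at z = 6 (origin on the table), with a copper busbar on its +x side. The busbar's front face is at x = 20 (the joint line), back at 60, top at z = 24; below z = 17 a slot 11 high runs under it from x = 20 to 32 for the lugs' toes. +x points from lugs to busbar; a seated lug has x, y parallel to the fixture's
- place_long (a point): Where the origin of lug_long is when seated: fixture frame (-5, 92, 6) mm. White lines on the plate 100 mm apart mark the place
- place_mid (a point): Where the origin of lug_mid is when seated: fixture frame (-5, -20, 6) mm. White lines on the plate 80 mm apart mark the place
- place_short (a point): Where the origin of lug_short is when seated: fixture frame (-5, -112, 6) mm. White lines on the plate 60 mm apart mark the place
- lug_long: Aluminium terminal lug, may be absent: block 50 (x) x 100 (y) x 18 mm high, 260 g give or take 30%. Origin: centre of the block's underside. Front face at x = +25; a toe 6 high sticks out of its foot to x = 33 and must slide under the busbar, so it cannot be lowered into place. Grip: upright fin centred at x = -8, 14 thick (x), 40 wide (y), from z = 18 to 58
- lug_long_a (a point): Point on the top front edge of lug_long, left (+y) end, 8 mm in: lug frame (25, 42, 18) mm; its joint with the busbar passes here
- lug_long_m (a point): Point on the top front edge of lug_long, middle: lug frame (25, 0, 18) mm; its joint with the busbar passes here
- lug_long_b (a point): Point on the top front edge of lug_long, right (-y) end, 8 mm in: lug frame (25, -42, 18) mm; its joint with the busbar passes here
- lug_mid: Aluminium terminal lug, may be absent: block 50 (x) x 80 (y) x 18 mm high, 208 g give or take 30%. Origin: centre of the block's underside. Front face at x = +25; a toe 6 high sticks out of its foot to x = 33 and must slide under the busbar, so it cannot be lowered into place. Grip: upright fin centred at x = -8, 14 thick (x), 40 wide (y), from z = 18 to 58
- lug_mid_a (a point): Point on the top front edge of lug_mid, left (+y) end, 8 mm in: lug frame (25, 32, 18) mm; its joint with the busbar passes here
- lug_mid_m (a point): Point on the top front edge of lug_mid, middle: lug frame (25, 0, 18) mm; its joint with the busbar passes here
- lug_mid_b (a point): Point on the top front edge of lug_mid, right (-y) end, 8 mm in: lug frame (25, -32, 18) mm; its joint with the busbar passes here
- lug_short: Aluminium terminal lug, may be absent: block 50 (x) x 60 (y) x 18 mm high, 156 g give or take 30%. Origin: centre of the block's underside. Front face at x = +25; a toe 6 high sticks out of its foot to x = 33 and must slide under the busbar, so it cannot be lowered into place. Grip: upright fin centred at x = -8, 14 thick (x), 40 wide (y), from z = 18 to 58
- lug_short_a (a point): Point on the top front edge of lug_short, left (+y) end, 8 mm in: lug frame (25, 22, 18) mm; its joint with the busbar passes here
- lug_short_m (a point): Point on the top front edge of lug_short, middle: lug frame (25, 0, 18) mm; its joint with the busbar passes here
- lug_short_b (a point): Point on the top front edge of lug_short, right (-y) end, 8 mm in: lug frame (25, -22, 18) mm; its joint with the busbar passes here
- probe: Seam probe: black head 70 (x) x 22 (y) x 40 mm high, gripped across the 22 mm, with a pointed steel stem 60 mm long straight down below it and a decorative rubber plug 12 mm high on top. Origin at the centre of the head's underside; z up; 140 g. At the start it hangs upright in the cradle, head resting on the two cheeks
- probe_tip (a point): Tip of the probe's stem, 60 mm below the probe's origin; tip is 6 mm across
- cradle: Probe cradle, fixed: base 80 x 60 x 10 mm with two upright cheeks at x = +-27 mm, each 14 (x) x 40 (y) mm, tops at z = 80 mm; 40 mm clear between them for the stem. The head lies across both cheeks, along x. It stands left or right of the fixture
- cradle_rest (a point): Where the probe's origin rests: midway between the cheeks at the height of their tops
- electrode: Bystander: copper electrode, a stepped round part 42 mm across, 62 mm tall, standing. Origin at its underside; leave alone
- clevis: Bystander: small steel fork bracket, 50 x 35 x 55 mm, standing. Origin at its underside; leave alone
- spanner: Bystander: steel spanner lying. Origin at its underside; leave alone
Mind the look-alikes: they are no part of the job. Leave any red look-alike of the lug_short alone. Of the things shaped like the probe, the black one is meant.

How it is judged:
On the way, in this order (a step that is already met when the one before it is completed fails the run):
1. every lug present sits in its marked place, front face in full contact with the busbar, let go (x of each of lug_long_m, lug_mid_m, lug_short_m in the frame of fixture above 0.0178 m and y of lug_long_m in the frame of fixture between 0.084 and 0.1 m and z of each of lug_long_m, lug_mid_m, lug_short_m in the frame of fixture below 0.0265 m and angle between the x axis of each of lug_long, lug_mid, lug_short and the x axis of fixture, either way round below 0.04 rad and y of lug_mid_m in the frame of fixture between -0.028 and -0.012 m and y of lug_short_m in the frame of fixture between -0.12 and -0.104 m and contact force between the fingers and lug_long below 0.5 N and contact force between the fingers and lug_mid below 0.5 N and contact force between the fingers and lug_short below 0.5 N), for 0.3 s.
2. the probe's tip is within 7 mm of the left end of the joint of lug_long, which is seated (x of lug_long_m in the frame of fixture above 0.0178 m and y of lug_long_m in the frame of fixture between 0.084 and 0.1 m and z of lug_long_m in the frame of fixture below 0.0265 m and angle between the x axis of lug_long and the x axis of fixture, either way round below 0.04 rad and distance between probe_tip and lug_long_a below 0.007 m), for 0.08 s.
3. the probe's tip is within 7 mm of the middle of the joint of lug_long, which is seated (x of lug_long_m in the frame of fixture above 0.0178 m and y of lug_long_m in the frame of fixture between 0.084 and 0.1 m and z of lug_long_m in the frame of fixture below 0.0265 m and angle between the x axis of lug_long and the x axis of fixture, either way round below 0.04 rad and distance between probe_tip and lug_long_m below 0.007 m), for 0.08 s.
4. the probe's tip is within 7 mm of the right end of the joint of lug_long, which is seated (x of lug_long_m in the frame of fixture above 0.0178 m and y of lug_long_m in the frame of fixture between 0.084 and 0.1 m and z of lug_long_m in the frame of fixture below 0.0265 m and angle between the x axis of lug_long and the x axis of fixture, either way round below 0.04 rad and distance between probe_tip and lug_long_b below 0.007 m), for 0.08 s.
5. the probe's tip is within 7 mm of the left end of the joint of lug_mid, which is seated (x of lug_mid_m in the frame of fixture above 0.0178 m and y of lug_mid_m in the frame of fixture between -0.028 and -0.012 m and z of lug_mid_m in the frame of fixture below 0.0265 m and angle between the x axis of lug_mid and the x axis of fixture, either way round below 0.04 rad and distance between probe_tip and lug_mid_a below 0.007 m), for 0.08 s.
6. the probe's tip is within 7 mm of the middle of the joint of lug_mid, which is seated (x of lug_mid_m in the frame of fixture above 0.0178 m and y of lug_mid_m in the frame of fixture between -0.028 and -0.012 m and z of lug_mid_m in the frame of fixture below 0.0265 m and angle between the x axis of lug_mid and the x axis of fixture, either way round below 0.04 rad and distance between probe_tip and lug_mid_m below 0.007 m), for 0.08 s.
7. the probe's tip is within 7 mm of the right end of the joint of lug_mid, which is seated (x of lug_mid_m in the frame of fixture above 0.0178 m and y of lug_mid_m in the frame of fixture between -0.028 and -0.012 m and z of lug_mid_m in the frame of fixture below 0.0265 m and angle between the x axis of lug_mid and the x axis of fixture, either way round below 0.04 rad and distance between probe_tip and lug_mid_b below 0.007 m), for 0.08 s.
8. the probe's tip is within 7 mm of the left end of the joint of lug_short, which is seated (x of lug_short_m in the frame of fixture above 0.0178 m and y of lug_short_m in the frame of fixture between -0.12 and -0.104 m and z of lug_short_m in the frame of fixture below 0.0265 m and angle between the x axis of lug_short and the x axis of fixture, either way round below 0.04 rad and distance between probe_tip and lug_short_a below 0.007 m), for 0.08 s.
9. the probe's tip is within 7 mm of the middle of the joint of lug_short, which is seated (x of lug_short_m in the frame of fixture above 0.0178 m and y of lug_short_m in the frame of fixture between -0.12 and -0.104 m and z of lug_short_m in the frame of fixture below 0.0265 m and angle between the x axis of lug_short and the x axis of fixture, either way round below 0.04 rad and distance between probe_tip and lug_short_m below 0.007 m), for 0.08 s.
10. the probe's tip is within 7 mm of the right end of the joint of lug_short, which is seated (x of lug_short_m in the frame of fixture above 0.0178 m and y of lug_short_m in the frame of fixture between -0.12 and -0.104 m and z of lug_short_m in the frame of fixture below 0.0265 m and angle between the x axis of lug_short and the x axis of fixture, either way round below 0.04 rad and distance between probe_tip and lug_short_b below 0.007 m), for 0.08 s.
At the end, for the whole second after the job is handed in: Every lug present is in its marked place (within 8 mm along the busbar), face within about 2 mm of the busbar and square to 0.04 rad; the probe is at rest, upright, within 14 mm of its rest in the cradle (x of each of lug_long_m, lug_mid_m, lug_short_m in the frame of fixture above 0.0178 m and y of lug_long_m in the frame of fixture between 0.084 and 0.1 m and z of each of lug_long_m, lug_mid_m, lug_short_m in the frame of fixture below 0.0265 m and angle between the x axis of each of lug_long, lug_mid, lug_short and the x axis of fixture, either way round below 0.04 rad and y of lug_mid_m in the frame of fixture between -0.028 and -0.012 m and y of lug_short_m in the frame of fixture between -0.12 and -0.104 m and distance between probe and cradle_rest below 0.014 m and angle between probe's own z axis and vertical below 0.1 rad and linear speed of probe below 0.02 m/s); the robot touches nothing.
It fails at once if the probe moves faster than 0.05 m/s while its tip is at the joint line (within 12 mm of it and less than 7 mm above) (x of probe_tip in the frame of fixture between 0.008 and 0.032 m and y of probe_tip in the frame of fixture between -0.15 and 0.15 m and z of probe_tip in the frame of fixture below 0.031 m and linear speed of probe above 0.05 m/s).
It fails at once if the electrode is moved more than 30 mm (distance of electrode from where it was at the start of the episode above 0.03 m).
It fails at once if the clevis is moved more than 30 mm (distance of clevis from where it was at the start of the episode above 0.03 m).
It fails at once if the spanner is moved more than 30 mm (distance of spanner from where it was at the start of the episode above 0.03 m).
Of lug_long, lug_mid, lug_short only 2 to 3 are there at a start; the rules pass over those that are not, and their reading is None.
At some moment in a run one of lug_long, lug_mid, lug_short may be knocked a few centimetres aside while the robot is not near it.
It also fails if it takes over 210 s, if anything falls off the work surface, if the arm or the gripper's body presses on something with over 40 N, if the wrist force passes 120 N, or if a joint passes its speed limit or range.

## Working session

There is one attempt and no reset: what is moved stays moved. The work goes in short steps, Python scripts to look and compute and a tool call to move; the robot and the scene stay as the last step left them, time stands still between calls to the robot, and variables do not carry over. Pictures are saved under pics/ and viewed, at most 14 in all, crops included, and the job is handed in when it is done.

Besides the shell and the picture viewer there is one more tool, called after ">>>" by a JSON object that holds its "method" and its "body", one argument or row to a line. arm_command: Moves the arm, as the interface text tells. Its arguments: {"type":"object","properties":{"plan":{"type":"array"},"gripper":{"type":"number"},"newtons":{"type":"number"}},"required":["plan"]}

```bash
mkdir -p pics; ls
python3 - <<'E'
from plant import monitor, optics
import cv2, numpy as np, pickle
s=monitor.sense(); print(s)
for n in ("top","side"):
    p=optics.capture(n); cv2.imwrite(f"pics/{n}0.png",cv2.resize(p["img"],None,fx=1.5,fy=1.5)); pickle.dump(p,open(f"{n}0.pkl","wb"))
    print(n,p["intrinsics"].tolist(),p["R"].tolist(),p["t"].tolist(),p["shot"])
    for t in ("fixture","lug_long","lug_mid","lug_short","probe","cradle","electrode","clevis","spanner"):
        print(t,[(np.round(d["bbox"]).tolist(),round(d["confidence"],2)) for d in optics.search_frame(t,p)][:5])
print(monitor.sense()["time"])
E
```

```text
pics
{'time': 0.0, 'qpos': array([ 1.54609458e+00,  3.59390598e-01,  1.10641784e-02, -3.93397544e-04,
       -1.22408734e+00, -2.88111784e-01]), 'joint_vel': array([ 0.00089831, -0.00039808, -0.00045141, -0.00064429, -0.00111638,
        0.00118526]), 'joint_torque': array([-3.99249475e-04, -5.82712662e+01,  2.93063700e+01,  6.99740991e+00,
        6.98400821e-03, -1.65924876e-04]), 'tcp_pos': array([0.2075748, 0.6417753, 0.2256148]), 'orientation': array([ 8.26000973e-04,  9.87782600e-01, -1.55835961e-01, -7.71341025e-05]), 'wrist_force': array([-0.56827644, -0.849627  ,  0.10888718]), 'ft_torque': array([-0.02985562, -0.01397649, -0.00639596]), 'grip_force': 0.0, 'opening': 0.08808942787833243}
top [[394.3192407216916, 0.0, 256.04280531863196], [0.0, 394.3192407216916, 196.94193398167897], [0.0, 0.0, 1.0]] [[-0.015107527970125576, -0.9998837101103129, -0.00208058998059181], [-0.9844272422586051, 0.015238409548595361, -0.17513079561729458], [0.1751421345586184, -0.0005976039363537307, -0.9845429780216738]] [0.03851433501458741, 0.5228972657740121, 1.0373860883032766] 1
fixture [([21
[... 1006 characters left out ...]
3, 0.13855082768180682, 0.7269330385681253] 2
fixture [([244.0, 174.0, 355.0, 274.0], 0.88), ([207.0, 254.0, 237.0, 294.0], 0.48)]
lug_long [([234.0, 294.0, 290.0, 352.0], 0.65)]
lug_mid [([192.0, 147.0, 220.0, 175.0], 0.73), ([244.0, 172.0, 356.0, 273.0], 0.63)]
lug_short [([135.0, 172.0, 167.0, 203.0], 0.9), ([208.0, 211.0, 239.0, 246.0], 0.76), ([159.0, 295.0, 201.0, 349.0], 0.76)]
probe [([232.0, 105.0, 257.0, 139.0], 0.59), ([203.0, 115.0, 216.0, 148.0], 0.55)]
cradle [([234.0, 125.0, 261.0, 152.0], 0.84), ([185.0, 178.0, 206.0, 202.0], 0.58)]
electrode [([186.0, 180.0, 205.0, 204.0], 0.55)]
clevis [([209.0, 256.0, 238.0, 294.0], 0.56)]
spanner [([299.0, 180.0, 365.0, 194.0], 0.77)]
1.0
```

View pics/top0.png

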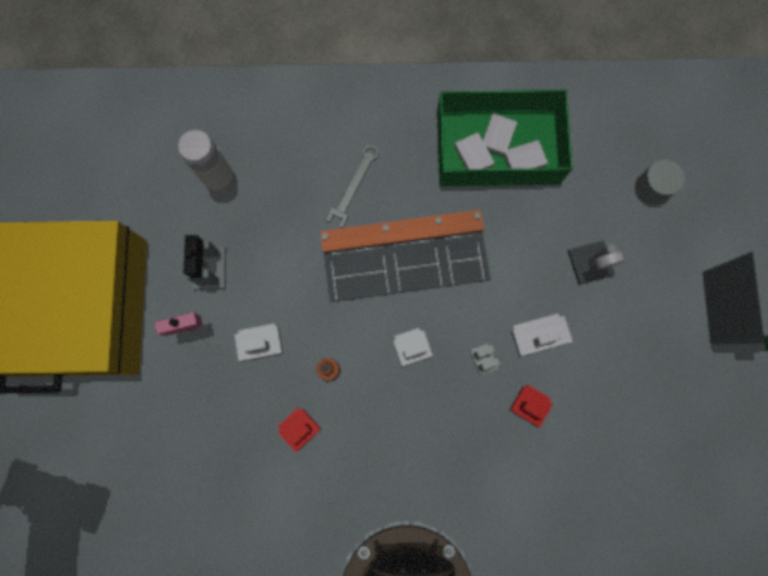

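View pics/side0.png

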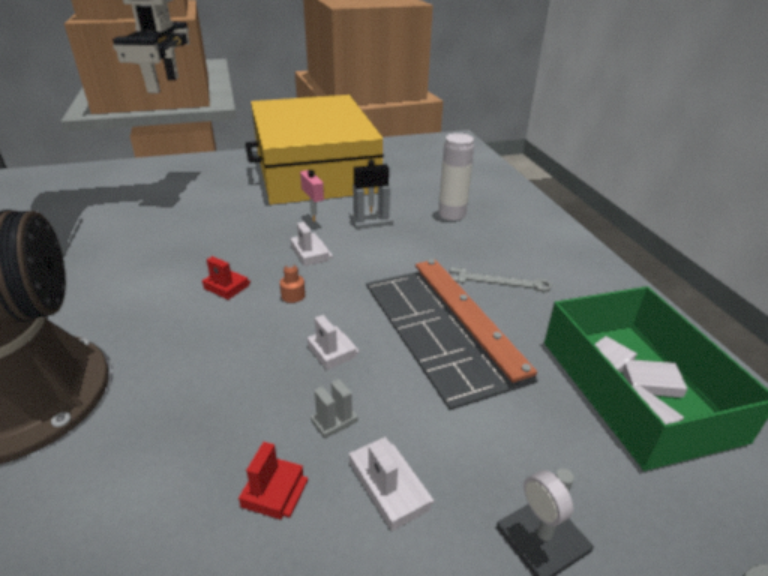

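```bash
cat > h.py <<'E'
import numpy as np, cv2
from plant import monitor, optics
def cloud(p):
    z=p["z_map"]; v,u=np.nonzero(z>0); d=z[v,u]; K=p["intrinsics"]
    c=np.stack([(u-K[0,2])/K[0,0]*d,(v-K[1,2])/K[1,1]*d,d],1)
    return (c-p["t"])@p["R"], p["img"][v,u].astype(float)
def near(X,C,cx,cy,r,z0,z1):
    m=(np.hypot(X[:,0]-cx,X[:,1]-cy)<r)&(X[:,2]>z0)&(X[:,2]<z1)
    return X[m],C[m]
def rect(X):
    (c,s,a)=cv2.minAreaRect((X[:,:2]*1000).astype(np.float32))
    return np.round(c,1),np.round(s,1),round(a,1),len(X)
def at(p,u,v,z=0.0):
    K=p["intrinsics"]; d=p["R"].T@np.array([(u-K[0,2])/K[0,0],(v-K[1,2])/K[1,1],1]); o=-p["R"].T@p["t"]
    return o+d*(z-o[2])/d[2]
def yaw(q):
    w,x,y,z=q; return np.arctan2(2*(x*y+w*z),1-2*(y*y+z*z))
E
python3 - <<'E'
from h import *; import pickle
t=pickle.load(open("top0.pkl","rb")); s=pickle.load(open("side0.pkl","rb"))
A,B=cloud(t),cloud(s)
for n,u,v in (("mid",257,342),("short",412,346),("long",543,334),("busbar",402,232),("probe",193,257),("cradle",205,268),("clevis",485,357),("electrode",327,370),("pink",177,323)):
    c=at(t,u/1.5,v/1.5,.02); print(n,np.round(c,3))
    r=.17 if n=="busbar" else .075
    for nm,(X,C) in (("T",A),("S",B)):
        for z0,z1 in ((.010,.024),(.03,.065),(.075,.14)):
            Y,_=near(X,C,c[0],c[1],r,z0,z1)
            if len(Y)>8: print(nm,z0,*rect(Y),np.round(np.median(Y,0),3), round(Y[:,2].max(),3))
E
```

```text
mid [0.444 0.267 0.02 ]
T 0.01 [446.6 266.4] [56.4 80.4] 10.5 416 [0.449 0.263 0.018] 0.024
T 0.03 [435.4 263.8] [14.5 40. ] 8.9 107 [0.435 0.262 0.058] 0.065
S 0.01 [443.6 264.7] [51.2 81.7] 10.1 239 [0.445 0.249 0.016] 0.024
S 0.03 [435.3 262.3] [14.2 42.1] 9.9 104 [0.435 0.253 0.051] 0.058
short [ 0.432 -0.02   0.02 ]
T 0.01 [430.7 -21.2] [49.7 59.9] 17.7 298 [ 0.436 -0.019  0.019] 0.024
T 0.03 [423.1 -23.6] [14.  39.9] 17.4 91 [ 0.423 -0.024  0.058] 0.064
S 0.01 [430.8 -20.8] [51.  62.2] 17.2 342 [ 0.431 -0.034  0.017] 0.024
S 0.03 [422.7 -24.2] [15.  43.4] 17.0 207 [ 0.422 -0.031  0.052] 0.059
long [ 0.451 -0.263  0.02 ]
T 0.01 [ 450.  -262.8] [ 50.  101.4] 14.6 556 [ 0.453 -0.258  0.018] 0.024
T 0.03 [ 442.  -264.4] [14.3 41.3] 15.6 95 [ 0.441 -0.261  0.058] 0.063
S 0.01 [ 449.6 -261.8] [ 51.3 102.8] 14.7 1204 [ 0.452 -0.281  0.017] 0.024
S 0.03 [ 441.7 -264.2] [14.7 41.2] 14.7 379 [ 0.44  -0.27   0.055] 0.06
busbar [ 0.651 -0.006  0.02 ]
T 0.01 [677.6  -3.1] [271.7 309.7] 7.6 882 [ 0.652 -0.012  0.022] 0.024
T 0.03 [672.8 -17.3] [139.5 294.4] 34.1 137 [ 0.75  -0.099  0.045] 0.
[... 1465 characters left out ...]
0.407 -0.159  0.05 ] 0.056
electrode [0.391 0.137 0.02 ]
T 0.03 [394.5 136.1] [38.2 38.2] 90.0 140 [0.392 0.131 0.034] 0.063
S 0.01 [391.9 123.3] [18.4 40.6] 80.2 73 [0.394 0.119 0.017] 0.024
S 0.03 [391.8 130.3] [26.  35.1] 83.2 138 [0.393 0.127 0.041] 0.06
pink [0.482 0.417 0.02 ]
T 0.01 [505.3 440.1] [ 83.5 106.2] 5.7 38 [0.482 0.488 0.017] 0.024
T 0.03 [473.4 424.6] [135.6  44.1] 82.9 100 [0.479 0.488 0.05 ] 0.065
T 0.075 [473.6 424.7] [136.1  52.8] 81.7 478 [0.474 0.411 0.1  ] 0.134
S 0.01 [469.7 437.3] [ 13.5 103.2] 6.5 22 [0.469 0.392 0.018] 0.023
S 0.03 [473.1 424.4] [134.   48.5] 84.1 63 [0.47  0.388 0.059] 0.065
S 0.075 [471.8 424.4] [138.3  54.8] 81.1 357 [0.476 0.486 0.097] 0.129
```

```bash
cat >> h.py <<'E'
def go(x,y,z,psi,s=None):
    """tool-frame moves: turn first, then shift (tool x at psi, y at psi-90deg, z down)"""
    s=s or monitor.sense(); p=s["tcp_pos"]; d=np.array([x,y])-p[:2]; a=np.deg2rad(psi)
    dpsi=(psi-np.rad2deg(yaw(s["orientation"]))+180)%360-180
    print("now",np.round(p*1000,1),"psi %.2f"%np.rad2deg(yaw(s["orientation"])),"wz %.3f"%(-np.deg2rad(dpsi)),"then dx %.1f dy %.1f dz %.1f"%(1000*(d@[np.cos(a),np.sin(a)]),1000*(d@[np.sin(a),-np.cos(a)]),1000*(p[2]-z)))
E
python3 - <<'E'
from h import *; import pickle
t=pickle.load(open("top0.pkl","rb")); s=pickle.load(open("side0.pkl","rb"))
for p in (t,s):
    X,C=cloud(p)
    Y,c=near(X,C,.64,-.005,.19,.0195,.029)
    m=(c[:,2]-c[:,0]>40); print("bus",rect(Y[m]),np.round(np.median(Y[m],0),4))
    Y,c=near(X,C,.60,-.005,.19,.003,.0095); print("plate",rect(Y[Y[:,0]<.66]),len(Y))
    m=(X[:,1]>.45)&(X[:,2]>.05)&(X[:,0]>.3); print("box",X[m].min(0),X[m].max(0))
    Y,c=near(X,C,.59,.36,.09,.1,.117);k=c.sum(1)<200;print("head",rect(Y[k]))
go(.436,.263,.2,-80)
print(at(t,171.5,228,.03))
E
```

```text
bus (array([654.4,  -5.2]), array([ 40.8, 307.9]), 7.0, 1359) [ 0.6536 -0.0029  0.0243]
plate (array([531.9,  -7.9]), array([240.2, 376.8]), 2.1, 3755) 4304
box [0.35811454 0.48490921 0.05005037] [0.65008094 0.70741913 0.13721605]
head (array([588.8, 364. ]), array([67.3, 22.4]), 0.8, 69)
bus (array([654.4,  -4.1]), array([ 42.6, 313.8]), 7.2, 1398) [ 0.6558 -0.0359  0.0227]
plate (array([529.8, -21. ]), array([229.2, 312.6]), 7.1, 3828) 4076
box [0.30069811 0.48208205 0.05000629] [2.14096052 2.4061811  0.29680311]
head (array([588.9, 355.3]), array([10.6, 68.8]), 89.3, 124)
now [207.7 642.2 226.6] psi -17.92 wz 1.083 then dx 413.1 dy -159.0 dz 26.6
[0.44309175 0.26447816 0.03      ]
```

>>> {"method": "arm_command", "body": {
  "plan": [
    {"wz": 0.1353},
    {"wz": 0.1353},
    {"wz": 0.1353},
    {"wz": 0.1353},
    {"wz": 0.1353},
    {"wz": 0.1353},
    {"wz": 0.1353},
    {"wz": 0.1353},
    {"dx": 42,"dy": -16},
    {"dx": 42,"dy": -16},
    {"dx": 42,"dy": -16},
    {"dx": 42,"dy": -16}
  ],
  "gripper": 0.5
}}

```text
invalid input at $.plan[0]: expected keys dx, dy, dz, wx, wy, wz
```

>>> {"method": "arm_command", "body": {
  "plan": [
    {"dx": 42,"dy": -16},
    {"dx": 42,"dy": -16},
    {"dx": 42,"dy": -16},
    {"dx": 42,"dy": -16},
    {"dx": 42,"dy": -16},
    {"dx": 35,"dy": -15},
    {},
    {},
    {}
  ]
}}

```text
invalid input at $.plan[0]: expected keys dx, dy, dz, wx, wy, wz
```

Run:
```python
from h import *
p=optics.capture("wrist"); X,C=cloud(p); cv2.imwrite("pics/w1.png",p["img"])
go(.436,.263,.2,-80)
for z0,z1 in ((.012,.024),(.03,.063)): print(rect(near(X,C,.442,.264,.075,z0,z1)[0]))
```

```text
now [207.7 642.2 226.5] psi -17.92 wz 1.084 then dx 413.1 dy -159.0 dz 26.5
(array([0., 0.]), array([0., 0.]), 0.0, 0)
(array([0., 0.]), array([0., 0.]), 0.0, 0)
```

View pics/w1.png

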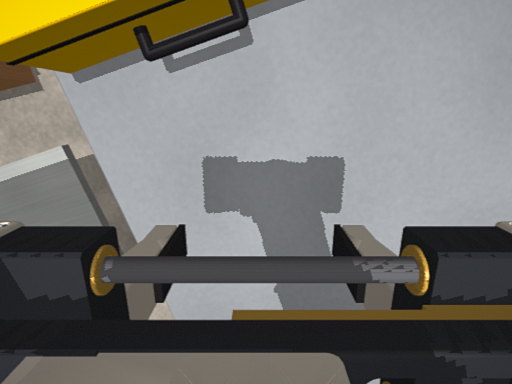

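The move rows were refused because every key is required. The wrist picture shows bare table, the yellow box at the top, and the fingers at columns 160 and 350, row 260.

>>> {"method": "arm_command", "body": {
  "plan": [
    {"dx": 0,"dy": 0,"dz": 0,"wx": 0,"wy": 0,"wz": 0.1353},
    {"dx": 0,"dy": 0,"dz": 0,"wx": 0,"wy": 0,"wz": 0.1353},
    {"dx": 0,"dy": 0,"dz": 0,"wx": 0,"wy": 0,"wz": 0.1353},
    {"dx": 0,"dy": 0,"dz": 0,"wx": 0,"wy": 0,"wz": 0.1353},
    {"dx": 0,"dy": 0,"dz": 0,"wx": 0,"wy": 0,"wz": 0.1353},
    {"dx": 0,"dy": 0,"dz": 0,"wx": 0,"wy": 0,"wz": 0.1353},
    {"dx": 0,"dy": 0,"dz": 0,"wx": 0,"wy": 0,"wz": 0.1353},
    {"dx": 0,"dy": 0,"dz": 0,"wx": 0,"wy": 0,"wz": 0.1353},
    {"dx": 42,"dy": -16,"dz": 0,"wx": 0,"wy": 0,"wz": 0},
    {"dx": 42,"dy": -16,"dz": 0,"wx": 0,"wy": 0,"wz": 0},
    {"dx": 42,"dy": -16,"dz": 0,"wx": 0,"wy": 0,"wz": 0},
    {"dx": 42,"dy": -16,"dz": 0,"wx": 0,"wy": 0,"wz": 0}
  ],
  "gripper": 0.5
}}

```text
time: 2.25
tcp_pos: [0.3007, 0.4865, 0.2266]
orientation: [-0.0, 0.767, -0.642, -0.0]
wrist_force: [0.9, 0.1, -0.1]
opening: 0.044
grip_force: 0.0
```

>>> {"method": "arm_command", "body": {
  "plan": [
    {"dx": 42,"dy": -16,"dz": 0,"wx": 0,"wy": 0,"wz": 0},
    {"dx": 42,"dy": -16,"dz": 0,"wx": 0,"wy": 0,"wz": 0},
    {"dx": 42,"dy": -16,"dz": 0,"wx": 0,"wy": 0,"wz": 0},
    {"dx": 42,"dy": -16,"dz": 0,"wx": 0,"wy": 0,"wz": 0},
    {"dx": 42,"dy": -16,"dz": 0,"wx": 0,"wy": 0,"wz": 0},
    {"dx": 35,"dy": -15,"dz": 0,"wx": 0,"wy": 0,"wz": 0},
    {"dx": 0,"dy": 0,"dz": 0,"wx": 0,"wy": 0,"wz": 0},
    {"dx": 0,"dy": 0,"dz": 0,"wx": 0,"wy": 0,"wz": 0}
  ]
}}

```text
time: 3.05
tcp_pos: [0.4369, 0.2626, 0.2268]
orientation: [-0.0, 0.766, -0.643, -0.0]
wrist_force: [-0.4, 0.5, 0.0]
opening: 0.0438
grip_force: 0.0
```

Run:
```python
from h import *
p=optics.capture("wrist"); X,C=cloud(p); cv2.imwrite("pics/w2.png",p["img"])
go(.436,.263,.2,-80)
for z0,z1 in ((.012,.024),(.03,.063)): print(rect(near(X,C,.442,.264,.075,z0,z1)[0]))
```

```text
now [436.5 263.3 226.7] psi -79.99 wz 0.000 then dx 0.2 dy 0.6 dz 26.7
(array([442.2, 266.8]), array([50. , 80.6]), 10.2, 1899)
(array([434.3, 264.9]), array([14.3, 39.9]), 10.2, 450)
```

View pics/w2.png

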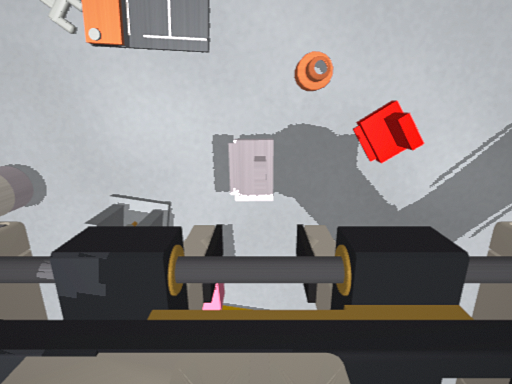

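>>> {"method": "arm_command", "body": {
  "plan": [
    {"dx": -1.3,"dy": 1.7,"dz": 45,"wx": 0,"wy": 0,"wz": 0},
    {"dx": 0,"dy": 0,"dz": 45,"wx": 0,"wy": 0,"wz": 0},
    {"dx": 0,"dy": 0,"dz": 40,"wx": 0,"wy": 0,"wz": 0},
    {"dx": 0,"dy": 0,"dz": 35,"wx": 0,"wy": 0,"wz": 0},
    {"dx": 0,"dy": 0,"dz": 25,"wx": 0,"wy": 0,"wz": 0},
    {"dx": 0,"dy": 0,"dz": 10,"wx": 0,"wy": 0,"wz": 0},
    {"dx": 0,"dy": 0,"dz": 0,"wx": 0,"wy": 0,"wz": 0},
    {"dx": 0,"dy": 0,"dz": 0,"wx": 0,"wy": 0,"wz": 0}
  ]
}}

```text
time: 3.9
tcp_pos: [0.4349, 0.2655, 0.0275]
orientation: [-0.001, 0.767, -0.642, 0.0]
wrist_force: [0.8, -1.4, -0.1]
opening: 0.0436
grip_force: 0.0
```

>>> {"method": "arm_command", "body": {
  "plan": [
    {"dx": 0,"dy": 0,"dz": 0,"wx": 0,"wy": 0,"wz": 0},
    {"dx": 0,"dy": 0,"dz": 0,"wx": 0,"wy": 0,"wz": 0},
    {"dx": 0,"dy": 0,"dz": 0,"wx": 0,"wy": 0,"wz": 0},
    {"dx": 0,"dy": 0,"dz": 0,"wx": 0,"wy": 0,"wz": 0},
    {"dx": 0,"dy": 0,"dz": 0,"wx": 0,"wy": 0,"wz": 0},
    {"dx": 0,"dy": 0,"dz": 0,"wx": 0,"wy": 0,"wz": 0},
    {"dx": 0,"dy": 0,"dz": -30,"wx": 0,"wy": 0,"wz": 0},
    {"dx": 0,"dy": 0,"dz": -40,"wx": 0,"wy": 0,"wz": 0}
  ],
  "gripper": 0,
  "newtons": 25
}}

```text
time: 4.7
tcp_pos: [0.4329, 0.2625, 0.095]
orientation: [0.003, 0.766, -0.643, -0.0]
wrist_force: [0.1, 0.0, -3.0]
opening: 0.0138
grip_force: 25.0
```

```bash
cat >> h.py <<'E'
FY=7.1; F0=np.array([.6147,-.0096])
def fx(x,y,yaw=None):
    a=np.deg2rad(FY); return F0+np.array([x*np.cos(a)-y*np.sin(a),x*np.sin(a)+y*np.cos(a)])/1000
E
python3 - <<'E'
from h import *
# fin = origin + (-8,0); prelower origin x=-25
x,y=fx(-33,-20); print(x,y,fx(-13,-20)); go(x,y,.096,FY-90)
E
```

```text
0.5844250755845888 -0.033525487490146035 [ 0.60427171 -0.03105346]
now [432.9 262.5  95. ] psi -79.98 wz 0.051 then dx 312.5 dy -113.8 dz -1.0
```

>>> {"method": "arm_command", "body": {
  "plan": [
    {"dx": 0,"dy": 0,"dz": -10,"wx": 0,"wy": 0,"wz": 0.051},
    {"dx": 39,"dy": -14,"dz": 0,"wx": 0,"wy": 0,"wz": 0},
    {"dx": 39,"dy": -14,"dz": 0,"wx": 0,"wy": 0,"wz": 0},
    {"dx": 39,"dy": -14,"dz": 0,"wx": 0,"wy": 0,"wz": 0},
    {"dx": 39,"dy": -14,"dz": 0,"wx": 0,"wy": 0,"wz": 0},
    {"dx": 39,"dy": -14,"dz": 0,"wx": 0,"wy": 0,"wz": 0},
    {"dx": 39,"dy": -14,"dz": 0,"wx": 0,"wy": 0,"wz": 0},
    {"dx": 39,"dy": -14,"dz": 0,"wx": 0,"wy": 0,"wz": 0},
    {"dx": 39,"dy": -14,"dz": 0,"wx": 0,"wy": 0,"wz": 0},
    {"dx": 0,"dy": 0,"dz": 0,"wx": 0,"wy": 0,"wz": 0},
    {"dx": 0,"dy": 0,"dz": 0,"wx": 0,"wy": 0,"wz": 0}
  ]
}}

```text
time: 5.8
tcp_pos: [0.5837, -0.0325, 0.1054]
orientation: [0.001, 0.749, -0.663, -0.001]
wrist_force: [-0.1, 0.2, -3.7]
opening: 0.0139
grip_force: 25.0
```

Run:
```python
from h import *
x,y=fx(-33,-20); go(x,y,.096,FY-90)
for n in ("top","wrist"):
    p=optics.capture(n); X,C=cloud(p); cv2.imwrite(f"pics/{n}3.png",p["img"])
    Y,c=near(X,C,.64,-.005,.22,.019,.029); m=(c[:,2]-c[:,0]>40); print(n,"bus",rect(Y[m]))
    g,_=near(X,C,*monitor.sense()["tcp_pos"][:2],.07,.07,.110); print("lug block",rect(g),np.percentile(g[:,2],[5,50,95]))
```

```text
now [583.7 -32.5 105.4] psi -83.03 wz -0.002 then dx 1.1 dy -0.6 dz 9.4
top bus (array([656.8, -23.7]), array([ 40.5, 272.4]), 7.1, 338)
lug block (array([591.5,   1. ]), array([58.7, 15.2]), 7.0, 84) [0.08282403 0.09639216 0.09934814]
wrist bus (array([662.7, -78.4]), array([ 40.7, 163.1]), 6.9, 9817)
lug block (array([596.4, -50. ]), array([58.2, 39.5]), 7.2, 4884) [0.08484863 0.09719397 0.09856755]
```

View pics/wrist3.png

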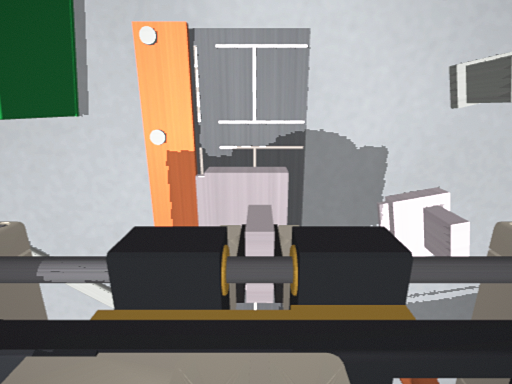

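Run:
```python
from h import *
p=optics.capture("wrist"); a=np.deg2rad(FY)
Ri=np.array([[np.cos(a),np.sin(a)],[-np.sin(a),np.cos(a)]])
for u,v,z in ((262,46,.006),(262,122,.006),(262,147.5,.006),(310,30,.006),(190,26,.024),(136,26,.024)): print(np.round(Ri@(at(p,u,v,z)[:2]-F0)*1000,1))
X,C=cloud(p); q=monitor.sense()["tcp_pos"]; g,_=near(X,C,*q[:2],.075,.093,.101); 
L=(Ri@(g[:,:2]-q[:2]).T).T*1000; print("lug in fin frame x",np.percentile(L[:,0],[1,99]),"y",np.percentile(L[:,1],[1,99]))
```

```text
[ -37.1 -141.6]
[-37.3 -81.3]
[-37.3 -59.1]
[ -75.7 -153.2]
[  16.7 -151.8]
[  57.  -151.8]
lug in fin frame x [-18.26580028  30.80622575] y [-39.73537557  -6.54452323]
```

>>> {"method": "arm_command", "body": {
  "plan": [
    {"dx": 0.3,"dy": 2,"dz": 25,"wx": 0,"wy": 0,"wz": 0},
    {"dx": 0,"dy": 0,"dz": 25,"wx": 0,"wy": 0,"wz": 0},
    {"dx": 0,"dy": 0,"dz": 15,"wx": 0,"wy": 0,"wz": 0},
    {"dx": 0,"dy": 0,"dz": 5,"wx": 0,"wy": 0,"wz": 0},
    {"dx": 0,"dy": 0,"dz": 1.5,"wx": 0,"wy": 0,"wz": 0},
    {"dx": 0,"dy": 0,"dz": 1,"wx": 0,"wy": 0,"wz": 0},
    {"dx": 0,"dy": 0,"dz": 0,"wx": 0,"wy": 0,"wz": 0}
  ]
}}

```text
time: 6.65
tcp_pos: [0.5831, -0.0315, 0.0349]
orientation: [-0.001, 0.75, -0.662, 0.0]
wrist_force: [0.6, 1.2, -2.5]
opening: 0.0138
grip_force: 25.0
```

>>> {"method": "arm_command", "body": {
  "plan": [
    {"dx": 0,"dy": 0,"dz": 1,"wx": 0,"wy": 0,"wz": 0},
    {"dx": 0,"dy": 0,"dz": 0,"wx": 0,"wy": 0,"wz": 0},
    {"dx": 0,"dy": 0,"dz": 0,"wx": 0,"wy": 0,"wz": 0}
  ]
}}

```text
time: 6.95
tcp_pos: [0.5826, -0.0319, 0.0333]
orientation: [-0.0, 0.75, -0.662, 0.0]
wrist_force: [1.0, 0.3, -2.3]
opening: 0.0138
grip_force: 25.0
```

>>> {"method": "arm_command", "body": {
  "plan": [
    {"dx": 0,"dy": 0,"dz": 1,"wx": 0,"wy": 0,"wz": 0},
    {"dx": 0,"dy": -4,"dz": 0,"wx": 0,"wy": 0,"wz": 0},
    {"dx": 0,"dy": -4,"dz": 0,"wx": 0,"wy": 0,"wz": 0},
    {"dx": 0,"dy": -4,"dz": 0,"wx": 0,"wy": 0,"wz": 0},
    {"dx": 0,"dy": -3,"dz": 0,"wx": 0,"wy": 0,"wz": 0},
    {"dx": 0,"dy": -2,"dz": 0,"wx": 0,"wy": 0,"wz": 0},
    {"dx": 0,"dy": -1,"dz": 0,"wx": 0,"wy": 0,"wz": 0},
    {"dx": 0,"dy": 0,"dz": 0,"wx": 0,"wy": 0,"wz": 0},
    {"dx": 0,"dy": 0,"dz": 0,"wx": 0,"wy": 0,"wz": 0}
  ]
}}

```text
time: 7.85
tcp_pos: [0.5982, -0.0307, 0.0332]
orientation: [0.002, 0.75, -0.662, -0.001]
wrist_force: [-11.2, -2.5, 14.4]
opening: 0.0139
grip_force: 25.0
```

>>> {"method": "arm_command", "body": {
  "plan": [
    {"dx": 0,"dy": 0,"dz": -1,"wx": 0,"wy": 0,"wz": 0},
    {"dx": 0,"dy": -1,"dz": 0,"wx": 0,"wy": 0,"wz": 0},
    {"dx": 0,"dy": -1,"dz": 0,"wx": 0,"wy": 0,"wz": 0},
    {"dx": 0,"dy": 0,"dz": 0,"wx": 0,"wy": 0,"wz": 0},
    {"dx": 0,"dy": 0,"dz": 0,"wx": 0,"wy": 0,"wz": 0}
  ]
}}

```text
time: 8.35
tcp_pos: [0.6022, -0.0294, 0.0331]
orientation: [0.0, 0.75, -0.662, -0.0]
wrist_force: [-3.1, 0.7, 2.6]
opening: 0.0137
grip_force: 25.0
```

```bash
cat >> h.py <<'E'
def ffr(X): 
    a=np.deg2rad(FY); return (np.atleast_2d(X)[:,:2]-F0)@np.array([[np.cos(a),-np.sin(a)],[np.sin(a),np.cos(a)]])*1000
E
python3 - <<'E'
from h import *
print(ffr(monitor.sense()["tcp_pos"]))
p=optics.capture("wrist"); X,C=cloud(p); cv2.imwrite("pics/w4.png",p["img"])
L=ffr(X); m=(abs(L[:,1]+40)<25)&(abs(L[:,0])<70)
for a,b in ((.019,.0265),(.003,.009),(.028,.06)):
    k=m&(X[:,2]>a)&(X[:,2]<b); h,e=np.histogram(L[k,0],np.arange(-70,70,2)); print(a,[(int(x),int(n)) for x,n in zip(e,h) if n])
E
```

```text
[[-14.85234114 -18.12849606]]
0.019 [(-34, 117), (-32, 177), (-30, 173), (-28, 177), (-26, 159), (-24, 119), (-22, 128), (-20, 104), (-18, 102), (-16, 141), (-14, 103), (-12, 105), (-10, 143), (-8, 173), (-6, 179), (-4, 176), (-2, 173), (0, 178), (2, 176), (4, 178), (6, 175), (8, 179), (10, 183), (12, 181), (14, 181), (16, 58), (18, 232), (20, 212), (22, 225), (24, 213), (26, 222), (28, 213), (30, 222), (32, 207), (34, 217), (36, 220), (38, 204), (40, 227), (42, 216), (44, 221), (46, 205), (48, 221), (50, 211), (52, 214), (54, 217), (56, 211), (58, 123)]
0.003 [(-70, 210), (-68, 207), (-66, 215), (-64, 216), (-62, 211), (-60, 209), (-58, 219), (-56, 208), (-54, 212), (-52, 212), (-50, 212), (-48, 211), (-46, 210), (-44, 208), (-42, 212), (-40, 207), (-38, 212), (-36, 110), (-34, 42), (-32, 39), (-30, 38), (-28, 39), (-26, 38), (-24, 37), (-22, 36), (-20, 37), (-18, 36), (-16, 37), (-14, 46), (-12, 38), (-10, 37), (-8, 38), (-6, 36), (-4, 38), (-2, 37), (0, 36), (2, 36), (4, 36), (6, 38), (8, 42), (10, 39), (12, 37), (14, 38), (16, 40), (18, 48), (20, 39)]
0.028 [(-40, 2), (-38, 3), (-36, 6), (-34, 39), (-32, 65), (-30, 82), (-28, 74), (-26, 67), (-24, 50), (-22, 83), (-20, 83), (-18, 64), (-16, 84), (-14, 78), (-12, 79), (-10, 52), (-8, 73), (-6, 77), (-4, 77), (-2, 63), (0, 30), (2, 3), (4, 4), (6, 1)]
```

View pics/w4.png

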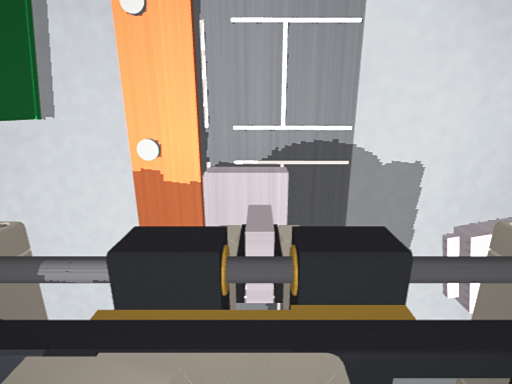

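The picture shows the lug top (205–288, row 170) almost against the busbar edge (col 203), with a small gap. I'll push a little further.

>>> {"method": "arm_command", "body": {
  "plan": [
    {"dx": 0,"dy": -1,"dz": 0,"wx": 0,"wy": 0,"wz": 0},
    {"dx": 0,"dy": -1,"dz": 0,"wx": 0,"wy": 0,"wz": 0},
    {"dx": 0,"dy": -1,"dz": 0,"wx": 0,"wy": 0,"wz": 0},
    {"dx": 0,"dy": 0,"dz": 0,"wx": 0,"wy": 0,"wz": 0},
    {"dx": 0,"dy": 0,"dz": 0,"wx": 0,"wy": 0,"wz": 0}
  ]
}}

```text
time: 8.9
tcp_pos: [0.6047, -0.0293, 0.0331]
orientation: [0.001, 0.75, -0.662, -0.0]
wrist_force: [-5.5, -0.1, 5.6]
opening: 0.0138
grip_force: 25.0
```

>>> {"method": "arm_command", "body": {
  "plan": [
    {"dx": 0,"dy": -1,"dz": -0.5,"wx": 0,"wy": 0,"wz": 0},
    {"dx": 0,"dy": -1,"dz": 0,"wx": 0,"wy": 0,"wz": 0},
    {"dx": 0,"dy": 0,"dz": 0,"wx": 0,"wy": 0,"wz": 0},
    {"dx": 0,"dy": 0,"dz": 0,"wx": 0,"wy": 0,"wz": 0}
  ]
}}

```text
time: 9.3
tcp_pos: [0.6048, -0.0293, 0.0333]
orientation: [0.002, 0.75, -0.662, -0.001]
wrist_force: [-11.1, 1.4, 8.5]
opening: 0.0138
grip_force: 25.0
```

>>> {"method": "arm_command", "body": {
  "plan": [
    {"dx": 0,"dy": -1,"dz": 0,"wx": 0,"wy": 0,"wz": 0},
    {"dx": 0,"dy": 0,"dz": 0,"wx": 0,"wy": 0,"wz": 0}
  ]
}}

```text
time: 9.5
tcp_pos: [0.6048, -0.0292, 0.0333]
orientation: [0.002, 0.75, -0.662, -0.002]
wrist_force: [-13.4, 1.1, 12.8]
opening: 0.0138
grip_force: 25.0
```

>>> {"method": "arm_command", "body": {
  "plan": [
    {"dx": 0,"dy": 0,"dz": 0,"wx": 0,"wy": 0,"wz": 0},
    {"dx": 0,"dy": 0,"dz": 0,"wx": 0,"wy": 0,"wz": 0},
    {"dx": 0,"dy": 0,"dz": 0,"wx": 0,"wy": 0,"wz": 0},
    {"dx": 0,"dy": 0,"dz": -20,"wx": 0,"wy": 0,"wz": 0},
    {"dx": 0,"dy": 0,"dz": -40,"wx": 0,"wy": 0,"wz": 0},
    {"dx": 0,"dy": 0,"dz": -40,"wx": 0,"wy": 0,"wz": 0},
    {"dx": 0,"dy": 0,"dz": -40,"wx": 0,"wy": 0,"wz": 0},
    {"dx": 0,"dy": 0,"dz": 0,"wx": 0,"wy": 0,"wz": 0},
    {"dx": 0,"dy": 0,"dz": 0,"wx": 0,"wy": 0,"wz": 0}
  ],
  "gripper": 0.45
}}

```text
time: 10.4
tcp_pos: [0.6094, -0.0283, 0.1749]
orientation: [-0.002, 0.75, -0.662, 0.001]
wrist_force: [0.4, 0.4, -1.7]
opening: 0.0396
grip_force: 0.0
```

```bash
cat >> h.py <<'E'
def lugs():
    for n in ("top","wrist"):
        p=optics.capture(n); X,C=cloud(p); L=ffr(X)
        b=(X[:,2]>.019)&(X[:,2]<.029)&(C[:,2]-C[:,0]>50)&(abs(L[:,1])<150)&(L[:,0]>10)&(L[:,0]<70)
        if b.sum()>200:
            k=L[b]; y=k[:,1]; f=[np.percentile(k[(y>q)&(y<=q+20),0],3) for q in range(-140,140,20) if ((y>q)&(y<=q+20)).sum()>30]; print(n,"bus front",np.round(f,1))
        for m,y,w in (("long",92,100),("mid",-20,80),("short",-112,60)):
            k=(abs(L[:,1]-y)<w/2+10)&(abs(L[:,0])<50)&(X[:,2]>.019)&(X[:,2]<.028)&(C[:,2]-C[:,0]<50)
            if k.sum()>60: print(n,m,[np.round(v,1) for v in cv2.minAreaRect(L[k].astype(np.float32))],int(k.sum()))
E
python3 - <<'E'
from h import *
lugs(); go(.4228,-.0238,.2,17.3-90)
E
```

```text
top bus front [21.3 21.1 21.2 21.7 20.8 21.1 20.9 21.2 20.7 21.8]
top mid [array([ 10.7, -15.6]), array([78.6, 85.5]), np.float64(3.9)] 132
wrist bus front [19.6 19.8 19.8 19.8 20.5 21.  20.6 20.9 19.6 19.5 19.2 19.3 19.3]
wrist mid [array([  9.3, -19.9]), array([80.8, 99.3]), np.float64(0.2)] 2636
now [608.  -28.6 172.7] psi -82.87 wz -0.177 then dx -59.6 dy 175.4 dz -27.3
```

>>> {"method": "arm_command", "body": {
  "plan": [
    {"dx": 0,"dy": 0,"dz": 0,"wx": 0,"wy": 0,"wz": -0.0885},
    {"dx": 0,"dy": 0,"dz": 0,"wx": 0,"wy": 0,"wz": -0.0885},
    {"dx": -12,"dy": 35,"dz": 0,"wx": 0,"wy": 0,"wz": 0},
    {"dx": -12,"dy": 35,"dz": 0,"wx": 0,"wy": 0,"wz": 0},
    {"dx": -12,"dy": 35,"dz": 0,"wx": 0,"wy": 0,"wz": 0},
    {"dx": -12,"dy": 35,"dz": 0,"wx": 0,"wy": 0,"wz": 0},
    {"dx": -11.5,"dy": 35.4,"dz": 0,"wx": 0,"wy": 0,"wz": 0},
    {"dx": 0,"dy": 0,"dz": 25,"wx": 0,"wy": 0,"wz": 0},
    {"dx": 0,"dy": 0,"dz": 25,"wx": 0,"wy": 0,"wz": 0},
    {"dx": 0,"dy": 0,"dz": 10,"wx": 0,"wy": 0,"wz": 0},
    {"dx": 0,"dy": 0,"dz": 0,"wx": 0,"wy": 0,"wz": 0},
    {"dx": 0,"dy": 0,"dz": 0,"wx": 0,"wy": 0,"wz": 0}
  ]
}}

```text
time: 11.7
tcp_pos: [0.4235, -0.024, 0.1136]
orientation: [0.001, 0.805, -0.593, -0.0]
wrist_force: [-0.4, -0.3, 0.6]
opening: 0.0391
grip_force: 0.0
```

```bash
sed -i 's/(abs(L\[:,0\])<50)&/(L[:,0]>-50)\&(L[:,0]<18)\&/' h.py
python3 - <<'E'
from h import *
p=optics.capture("wrist"); X,C=cloud(p)
for z0,z1 in ((.012,.024),(.045,.063)): print(rect(near(X,C,.43,-.021,.06,z0,z1)[0]))
go(.4228,-.0238,.026,17.3-90)
E
```

```text
(array([429.4, -20.6]), array([50. , 60.5]), 17.2, 2571)
(array([421.7, -23. ]), array([13.7, 40.6]), 17.6, 934)
now [423.8 -23.8 114. ] psi -72.72 wz -0.000 then dx -0.3 dy 1.0 dz 88.0
```

>>> {"method": "arm_command", "body": {
  "plan": [
    {"dx": -0.6,"dy": 1.5,"dz": 35,"wx": 0,"wy": 0,"wz": 0},
    {"dx": 0,"dy": 0,"dz": 30,"wx": 0,"wy": 0,"wz": 0},
    {"dx": 0,"dy": 0,"dz": 15,"wx": 0,"wy": 0,"wz": 0},
    {"dx": 0,"dy": 0,"dz": 8,"wx": 0,"wy": 0,"wz": 0},
    {"dx": 0,"dy": 0,"dz": 0,"wx": 0,"wy": 0,"wz": 0},
    {"dx": 0,"dy": 0,"dz": 0,"wx": 0,"wy": 0,"wz": 0}
  ]
}}

```text
time: 12.35
tcp_pos: [0.4224, -0.0236, 0.0263]
orientation: [-0.0, 0.805, -0.593, 0.0]
wrist_force: [0.2, 0.6, 1.3]
opening: 0.0396
grip_force: 0.0
```

>>> {"method": "arm_command", "body": {
  "plan": [
    {"dx": 0,"dy": 0,"dz": 0,"wx": 0,"wy": 0,"wz": 0},
    {"dx": 0,"dy": 0,"dz": 0,"wx": 0,"wy": 0,"wz": 0},
    {"dx": 0,"dy": 0,"dz": 0,"wx": 0,"wy": 0,"wz": 0},
    {"dx": 0,"dy": 0,"dz": 0,"wx": 0,"wy": 0,"wz": 0},
    {"dx": 0,"dy": 0,"dz": 0,"wx": 0,"wy": 0,"wz": 0},
    {"dx": 0,"dy": 0,"dz": -30,"wx": 0,"wy": 0,"wz": 0},
    {"dx": 0,"dy": 0,"dz": -40,"wx": 0,"wy": 0,"wz": 0},
    {"dx": 0,"dy": 0,"dz": -10,"wx": 0,"wy": 0,"wz": 0},
    {"dx": 0,"dy": 0,"dz": 0,"wx": 0,"wy": 0,"wz": 0}
  ],
  "gripper": 0,
  "newtons": 25
}}

```text
time: 13.25
tcp_pos: [0.4224, -0.0234, 0.1069]
orientation: [-0.002, 0.805, -0.593, 0.001]
wrist_force: [0.5, -0.7, -2.5]
opening: 0.0138
grip_force: 25.0
```

Run:
```python
from h import *
x,y=fx(-35,-111.3); go(x,y,.033,FY-90)
```

```text
now [422.4 -23.4 106.9] psi -72.72 wz 0.178 then dx 121.4 dy -157.5 dz 73.9
```

>>> {"method": "arm_command", "body": {
  "plan": [
    {"dx": 0,"dy": 0,"dz": 0,"wx": 0,"wy": 0,"wz": 0.089},
    {"dx": 0,"dy": 0,"dz": 0,"wx": 0,"wy": 0,"wz": 0.089},
    {"dx": 24,"dy": -31.5,"dz": 0,"wx": 0,"wy": 0,"wz": 0},
    {"dx": 24,"dy": -31.5,"dz": 0,"wx": 0,"wy": 0,"wz": 0},
    {"dx": 24,"dy": -31.5,"dz": 0,"wx": 0,"wy": 0,"wz": 0},
    {"dx": 24,"dy": -31.5,"dz": 0,"wx": 0,"wy": 0,"wz": 0},
    {"dx": 25.4,"dy": -31.5,"dz": 0,"wx": 0,"wy": 0,"wz": 0},
    {"dx": 0,"dy": 0,"dz": 30,"wx": 0,"wy": 0,"wz": 0},
    {"dx": 0,"dy": 0,"dz": 25,"wx": 0,"wy": 0,"wz": 0},
    {"dx": 0,"dy": 0,"dz": 10,"wx": 0,"wy": 0,"wz": 0},
    {"dx": 0,"dy": 0,"dz": 0,"wx": 0,"wy": 0,"wz": 0},
    {"dx": 0,"dy": 0,"dz": 0,"wx": 0,"wy": 0,"wz": 0}
  ]
}}

```text
time: 14.45
tcp_pos: [0.5929, -0.1248, 0.0406]
orientation: [0.0, 0.75, -0.662, -0.0]
wrist_force: [0.8, -0.5, -0.9]
opening: 0.014
grip_force: 25.0
```

Run:
```python
from h import *
x,y=fx(-35,-111.3); go(x,y,.033,FY-90)
```

```text
now [ 592.9 -124.8   40.6] psi -82.88 wz 0.000 then dx -0.3 dy -0.9 dz 7.6
```

>>> {"method": "arm_command", "body": {
  "plan": [
    {"dx": 0,"dy": 0,"dz": 5,"wx": 0,"wy": 0,"wz": 0},
    {"dx": 0,"dy": 0,"dz": 2.5,"wx": 0,"wy": 0,"wz": 0},
    {"dx": 0,"dy": 0,"dz": 0.5,"wx": 0,"wy": 0,"wz": 0},
    {"dx": 0,"dy": -4,"dz": 0,"wx": 0,"wy": 0,"wz": 0},
    {"dx": 0,"dy": -4,"dz": 0,"wx": 0,"wy": 0,"wz": 0},
    {"dx": 0,"dy": -4,"dz": 0,"wx": 0,"wy": 0,"wz": 0},
    {"dx": 0,"dy": -3,"dz": 0,"wx": 0,"wy": 0,"wz": 0},
    {"dx": 0,"dy": -2,"dz": 0,"wx": 0,"wy": 0,"wz": 0},
    {"dx": 0,"dy": -1,"dz": 0,"wx": 0,"wy": 0,"wz": 0},
    {"dx": 0,"dy": 0,"dz": 0,"wx": 0,"wy": 0,"wz": 0},
    {"dx": 0,"dy": 0,"dz": 0,"wx": 0,"wy": 0,"wz": 0}
  ]
}}

```text
time: 15.55
tcp_pos: [0.6105, -0.1226, 0.0325]
orientation: [0.0, 0.749, -0.662, -0.0]
wrist_force: [-0.8, 0.0, -0.9]
opening: 0.0138
grip_force: 25.0
```

>>> {"method": "arm_command", "body": {
  "plan": [
    {"dx": 0,"dy": -1,"dz": 0,"wx": 0,"wy": 0,"wz": 0},
    {"dx": 0,"dy": -1,"dz": 0,"wx": 0,"wy": 0,"wz": 0},
    {"dx": 0,"dy": -1,"dz": 0,"wx": 0,"wy": 0,"wz": 0},
    {"dx": 0,"dy": -1,"dz": 0,"wx": 0,"wy": 0,"wz": 0},
    {"dx": 0,"dy": 0,"dz": 0,"wx": 0,"wy": 0,"wz": 0},
    {"dx": 0,"dy": 0,"dz": 0,"wx": 0,"wy": 0,"wz": 0}
  ]
}}

```text
time: 16.15
tcp_pos: [0.6146, -0.1221, 0.0325]
orientation: [0.0, 0.749, -0.662, -0.0]
wrist_force: [-0.8, -0.6, -1.4]
opening: 0.0137
grip_force: 25.0
```

>>> {"method": "arm_command", "body": {
  "plan": [
    {"dx": 0,"dy": -1,"dz": 0,"wx": 0,"wy": 0,"wz": 0},
    {"dx": 0,"dy": -1,"dz": 0,"wx": 0,"wy": 0,"wz": 0},
    {"dx": 0,"dy": -1,"dz": 0.3,"wx": 0,"wy": 0,"wz": 0},
    {"dx": 0,"dy": 0,"dz": 0,"wx": 0,"wy": 0,"wz": 0},
    {"dx": 0,"dy": 0,"dz": 0,"wx": 0,"wy": 0,"wz": 0}
  ]
}}

```text
time: 16.65
tcp_pos: [0.6162, -0.122, 0.0321]
orientation: [0.001, 0.749, -0.662, -0.001]
wrist_force: [-4.9, 0.0, 2.9]
opening: 0.0139
grip_force: 25.0
```

>>> {"method": "arm_command", "body": {
  "plan": [
    {"dx": 0,"dy": -1,"dz": 0,"wx": 0,"wy": 0,"wz": 0},
    {"dx": 0,"dy": -1,"dz": 0,"wx": 0,"wy": 0,"wz": 0},
    {"dx": 0,"dy": 0,"dz": 0,"wx": 0,"wy": 0,"wz": 0}
  ]
}}

```text
time: 16.95
tcp_pos: [0.6162, -0.122, 0.0322]
orientation: [0.002, 0.749, -0.662, -0.002]
wrist_force: [-11.9, 0.2, 8.8]
opening: 0.0139
grip_force: 25.0
```

>>> {"method": "arm_command", "body": {
  "plan": [
    {"dx": 0,"dy": 0,"dz": 0,"wx": 0,"wy": 0,"wz": 0},
    {"dx": 0,"dy": 0,"dz": 0,"wx": 0,"wy": 0,"wz": 0},
    {"dx": 0,"dy": 0,"dz": 0,"wx": 0,"wy": 0,"wz": 0},
    {"dx": 0,"dy": 0,"dz": -20,"wx": 0,"wy": 0,"wz": 0},
    {"dx": 0,"dy": 0,"dz": -40,"wx": 0,"wy": 0,"wz": 0},
    {"dx": 0,"dy": 0,"dz": -40,"wx": 0,"wy": 0,"wz": 0},
    {"dx": 0,"dy": 0,"dz": -40,"wx": 0,"wy": 0,"wz": 0},
    {"dx": 0,"dy": 0,"dz": 0,"wx": 0,"wy": 0,"wz": 0},
    {"dx": 0,"dy": 0,"dz": 0,"wx": 0,"wy": 0,"wz": 0}
  ],
  "gripper": 0.45
}}

```text
time: 17.85
tcp_pos: [0.6207, -0.1213, 0.1738]
orientation: [-0.001, 0.749, -0.662, 0.001]
wrist_force: [-0.1, 0.4, -1.0]
opening: 0.0392
grip_force: 0.0
```

Run:
```python
from h import *
lugs(); go(.4415,-.2645,.11,14.8-90)
p=optics.capture("top"); X,C=cloud(p)
for z0,z1 in ((.012,.024),(.045,.063)): print(rect(near(X,C,.45,-.263,.075,z0,z1)[0]))
```

```text
top bus front [25.4 23.9 21.3 21.3 22. ]
top mid [array([ -6.4, -37.4]), array([47.5, 41.9]), np.float64(1.6)] 112
top short [array([ -6. , -99.9]), array([37.1, 47.3]), np.float64(89.5)] 133
wrist bus front [21.3 20.8 21.3 19.7 20.2 19.9 19.9 19.4]
wrist mid [array([ -6.6, -17.6]), array([48.7, 81.1]), np.float64(0.1)] 1280
wrist short [array([  -6.5, -111. ]), array([60.4, 49.1]), np.float64(89.8)] 1798
now [ 619.2 -121.4  171.5] psi -82.92 wz -0.135 then dx 93.0 dy 208.4 dz 61.5
(array([ 451.8, -262. ]), array([ 53.8, 100.6]), 14.5, 554)
(array([ 442.1, -264.6]), array([14.2, 40.6]), 16.8, 86)
```

>>> {"method": "arm_command", "body": {
  "plan": [
    {"dx": 0,"dy": 0,"dz": 0,"wx": 0,"wy": 0,"wz": -0.135},
    {"dx": 18.6,"dy": 41.7,"dz": 0,"wx": 0,"wy": 0,"wz": 0},
    {"dx": 18.6,"dy": 41.7,"dz": 0,"wx": 0,"wy": 0,"wz": 0},
    {"dx": 18.6,"dy": 41.7,"dz": 0,"wx": 0,"wy": 0,"wz": 0},
    {"dx": 18.6,"dy": 41.7,"dz": 0,"wx": 0,"wy": 0,"wz": 0},
    {"dx": 18.6,"dy": 41.7,"dz": 0,"wx": 0,"wy": 0,"wz": 0},
    {"dx": 0,"dy": 0,"dz": 25,"wx": 0,"wy": 0,"wz": 0},
    {"dx": 0,"dy": 0,"dz": 25,"wx": 0,"wy": 0,"wz": 0},
    {"dx": 0,"dy": 0,"dz": 10,"wx": 0,"wy": 0,"wz": 0},
    {"dx": 0,"dy": 0,"dz": 0,"wx": 0,"wy": 0,"wz": 0},
    {"dx": 0,"dy": 0,"dz": 0,"wx": 0,"wy": 0,"wz": 0}
  ]
}}

```text
time: 19.1
tcp_pos: [0.4423, -0.2647, 0.1124]
orientation: [0.0, 0.793, -0.61, -0.0]
wrist_force: [-0.0, 0.4, 0.2]
opening: 0.0396
grip_force: 0.0
```

Run:
```python
from h import *
p=optics.capture("wrist"); X,C=cloud(p)
for z0,z1 in ((.012,.024),(.045,.063)): print(rect(near(X,C,.448,-.263,.065,z0,z1)[0]))
go(.4418,-.2645,.026,14.8-90)
```

```text
(array([ 448.2, -262. ]), array([ 50.1, 100.3]), 14.5, 4667)
(array([ 440.5, -264.2]), array([13.7, 40.4]), 14.7, 945)
now [ 442.6 -264.8  112.9] psi -75.14 wz 0.001 then dx -0.5 dy 0.7 dz 86.9
```

>>> {"method": "arm_command", "body": {
  "plan": [
    {"dx": -0.7,"dy": 1.5,"dz": 35,"wx": 0,"wy": 0,"wz": 0},
    {"dx": 0,"dy": 0,"dz": 30,"wx": 0,"wy": 0,"wz": 0},
    {"dx": 0,"dy": 0,"dz": 14,"wx": 0,"wy": 0,"wz": 0},
    {"dx": 0,"dy": 0,"dz": 8,"wx": 0,"wy": 0,"wz": 0},
    {"dx": 0,"dy": 0,"dz": 0,"wx": 0,"wy": 0,"wz": 0},
    {"dx": 0,"dy": 0,"dz": 0,"wx": 0,"wy": 0,"wz": 0}
  ]
}}

```text
time: 19.75
tcp_pos: [0.4411, -0.2646, 0.0262]
orientation: [-0.0, 0.793, -0.61, 0.001]
wrist_force: [0.3, 0.5, -0.2]
opening: 0.0393
grip_force: 0.0
```

>>> {"method": "arm_command", "body": {
  "plan": [
    {"dx": 0,"dy": 0,"dz": 0,"wx": 0,"wy": 0,"wz": 0},
    {"dx": 0,"dy": 0,"dz": 0,"wx": 0,"wy": 0,"wz": 0},
    {"dx": 0,"dy": 0,"dz": 0,"wx": 0,"wy": 0,"wz": 0},
    {"dx": 0,"dy": 0,"dz": 0,"wx": 0,"wy": 0,"wz": 0},
    {"dx": 0,"dy": 0,"dz": 0,"wx": 0,"wy": 0,"wz": 0},
    {"dx": 0,"dy": 0,"dz": -30,"wx": 0,"wy": 0,"wz": 0},
    {"dx": 0,"dy": 0,"dz": -40,"wx": 0,"wy": 0,"wz": 0},
    {"dx": 0,"dy": 0,"dz": -30,"wx": 0,"wy": 0,"wz": 0},
    {"dx": 0,"dy": 0,"dz": 0,"wx": 0,"wy": 0,"wz": 0}
  ],
  "gripper": 0,
  "newtons": 25
}}

```text
time: 20.65
tcp_pos: [0.4422, -0.2651, 0.1291]
orientation: [-0.001, 0.793, -0.61, 0.003]
wrist_force: [1.2, 0.3, -3.5]
opening: 0.0138
grip_force: 25.0
```

Run:
```python
from h import *
x,y=fx(-35,92.7); go(x,y,.033,FY-90)
lugs()
```

```text
now [ 442.2 -265.1  129.1] psi -75.15 wz 0.135 then dx -324.9 dy -167.7 dz 96.1
top bus front [45.2 22.7 21.5 21.7 21.7 21.4 20.8 21.2 21.2 21.3]
top mid [array([-6.4, -5.1]), array([53.4, 48.2]), np.float64(89.5)] 192
wrist mid [array([-11.8, -57.8]), array([35.7,  2.7]), np.float64(1.1)] 88
wrist short [array([  -7.6, -111.7]), array([48.3, 61.8]), np.float64(0.6)] 654
```

>>> {"method": "arm_command", "body": {
  "plan": [
    {"dx": 0,"dy": 0,"dz": 0,"wx": 0,"wy": 0,"wz": 0.135},
    {"dx": -36.1,"dy": -18.6,"dz": 0,"wx": 0,"wy": 0,"wz": 0},
    {"dx": -36.1,"dy": -18.6,"dz": 0,"wx": 0,"wy": 0,"wz": 0},
    {"dx": -36.1,"dy": -18.6,"dz": 0,"wx": 0,"wy": 0,"wz": 0},
    {"dx": -36.1,"dy": -18.6,"dz": 0,"wx": 0,"wy": 0,"wz": 0},
    {"dx": -36.1,"dy": -18.6,"dz": 0,"wx": 0,"wy": 0,"wz": 0},
    {"dx": -36.1,"dy": -18.6,"dz": 0,"wx": 0,"wy": 0,"wz": 0},
    {"dx": -36.1,"dy": -18.6,"dz": 0,"wx": 0,"wy": 0,"wz": 0},
    {"dx": -36.1,"dy": -18.6,"dz": 0,"wx": 0,"wy": 0,"wz": 0},
    {"dx": -36.1,"dy": -18.6,"dz": 0,"wx": 0,"wy": 0,"wz": 0},
    {"dx": 0,"dy": 0,"dz": 30,"wx": 0,"wy": 0,"wz": 0},
    {"dx": 0,"dy": 0,"dz": 30,"wx": 0,"wy": 0,"wz": 0}
  ]
}}

```text
time: 21.95
tcp_pos: [0.5655, 0.0798, 0.0628]
orientation: [0.001, 0.75, -0.661, -0.001]
wrist_force: [0.6, -0.6, -4.1]
opening: 0.0138
grip_force: 25.0
```

>>> {"method": "arm_command", "body": {
  "plan": [
    {"dx": 0,"dy": 0,"dz": 20,"wx": 0,"wy": 0,"wz": 0},
    {"dx": 0,"dy": 0,"dz": 8,"wx": 0,"wy": 0,"wz": 0},
    {"dx": 0,"dy": 0,"dz": 0,"wx": 0,"wy": 0,"wz": 0},
    {"dx": 0,"dy": 0,"dz": 0,"wx": 0,"wy": 0,"wz": 0}
  ]
}}

```text
time: 22.35
tcp_pos: [0.5664, 0.0785, 0.0374]
orientation: [0.0, 0.749, -0.662, 0.0]
wrist_force: [1.1, 0.5, -2.7]
opening: 0.0142
grip_force: 25.0
```

Run:
```python
from h import *
x,y=fx(-35,92.7); go(x,y,.033,FY-90)
lugs()
```

```text
now [566.4  78.5  37.4] psi -82.91 wz -0.000 then dx 0.7 dy -2.0 dz 4.4
top bus front [21.5 21.6 22.4 20.5 20.9 21.2 21.2 20.9 20.9]
top mid [array([ -5.7, -18.7]), array([80.1, 48.2]), np.float64(89.2)] 327
top short [array([  -6. , -111.9]), array([60.8, 47.6]), np.float64(89.8)] 209
wrist bus front [20.5 20.5 20.5 19.4 19.4 19.4 19.4 54.5]
wrist long [array([-12.9,  57.3]), array([71.2, 33.4]), np.float64(45.4)] 510
wrist mid [array([-6.5, -7.5]), array([59.3, 49. ]), np.float64(90.0)] 7096
```

>>> {"method": "arm_command", "body": {
  "plan": [
    {"dx": 0.5,"dy": 0,"dz": 3,"wx": 0,"wy": 0,"wz": 0},
    {"dx": 0,"dy": 0,"dz": 1.7,"wx": 0,"wy": 0,"wz": 0},
    {"dx": 0,"dy": -4,"dz": 0,"wx": 0,"wy": 0,"wz": 0},
    {"dx": 0,"dy": -4,"dz": 0,"wx": 0,"wy": 0,"wz": 0},
    {"dx": 0,"dy": -4,"dz": 0,"wx": 0,"wy": 0,"wz": 0},
    {"dx": 0,"dy": -4,"dz": 0,"wx": 0,"wy": 0,"wz": 0},
    {"dx": 0,"dy": -3,"dz": 0,"wx": 0,"wy": 0,"wz": 0},
    {"dx": 0,"dy": -2,"dz": 0,"wx": 0,"wy": 0,"wz": 0},
    {"dx": 0,"dy": 0,"dz": 0,"wx": 0,"wy": 0,"wz": 0},
    {"dx": 0,"dy": 0,"dz": 0,"wx": 0,"wy": 0,"wz": 0}
  ]
}}

```text
time: 23.45
tcp_pos: [0.587, 0.0806, 0.0324]
orientation: [0.0, 0.749, -0.662, -0.0]
wrist_force: [-0.4, -0.4, -4.0]
opening: 0.0139
grip_force: 25.0
```

>>> {"method": "arm_command", "body": {
  "plan": [
    {"dx": 0,"dy": -1,"dz": 0,"wx": 0,"wy": 0,"wz": 0},
    {"dx": 0,"dy": -1,"dz": 0,"wx": 0,"wy": 0,"wz": 0},
    {"dx": 0,"dy": -1,"dz": 0,"wx": 0,"wy": 0,"wz": 0},
    {"dx": 0,"dy": 0,"dz": 0,"wx": 0,"wy": 0,"wz": 0},
    {"dx": 0,"dy": 0,"dz": 0,"wx": 0,"wy": 0,"wz": 0}
  ]
}}

```text
time: 23.95
tcp_pos: [0.5901, 0.081, 0.0326]
orientation: [-0.0, 0.749, -0.662, -0.0]
wrist_force: [0.3, 0.5, -3.5]
opening: 0.0141
grip_force: 25.0
```

>>> {"method": "arm_command", "body": {
  "plan": [
    {"dx": 0,"dy": 0,"dz": 0.7,"wx": 0,"wy": 0,"wz": 0},
    {"dx": 0,"dy": -1,"dz": 0.3,"wx": 0,"wy": 0,"wz": 0},
    {"dx": 0,"dy": -1,"dz": 0,"wx": 0,"wy": 0,"wz": 0},
    {"dx": 0,"dy": -1,"dz": 0,"wx": 0,"wy": 0,"wz": 0},
    {"dx": 0,"dy": 0,"dz": 0,"wx": 0,"wy": 0,"wz": 0},
    {"dx": 0,"dy": 0,"dz": 0,"wx": 0,"wy": 0,"wz": 0}
  ]
}}

```text
time: 24.55
tcp_pos: [0.5911, 0.081, 0.0319]
orientation: [0.001, 0.749, -0.662, -0.001]
wrist_force: [-10.1, 1.7, 7.6]
opening: 0.0141
grip_force: 25.0
```

>>> {"method": "arm_command", "body": {
  "plan": [
    {"dx": 0,"dy": -1,"dz": -0.3,"wx": 0,"wy": 0,"wz": 0},
    {"dx": 0,"dy": 0,"dz": 0,"wx": 0,"wy": 0,"wz": 0}
  ]
}}

```text
time: 24.75
tcp_pos: [0.5911, 0.081, 0.0319]
orientation: [0.002, 0.749, -0.662, -0.001]
wrist_force: [-12.7, 1.7, 10.3]
opening: 0.0137
grip_force: 25.0
```

>>> {"method": "arm_command", "body": {
  "plan": [
    {"dx": 0,"dy": 0,"dz": 0,"wx": 0,"wy": 0,"wz": 0},
    {"dx": 0,"dy": 0,"dz": 0,"wx": 0,"wy": 0,"wz": 0},
    {"dx": 0,"dy": 0,"dz": 0,"wx": 0,"wy": 0,"wz": 0},
    {"dx": 0,"dy": 0,"dz": -20,"wx": 0,"wy": 0,"wz": 0},
    {"dx": 0,"dy": 0,"dz": -40,"wx": 0,"wy": 0,"wz": 0},
    {"dx": 0,"dy": 0,"dz": -50,"wx": 0,"wy": 0,"wz": 0},
    {"dx": 0,"dy": 0,"dz": -50,"wx": 0,"wy": 0,"wz": 0},
    {"dx": 0,"dy": 0,"dz": 0,"wx": 0,"wy": 0,"wz": 0},
    {"dx": 0,"dy": 0,"dz": 0,"wx": 0,"wy": 0,"wz": 0}
  ],
  "gripper": 0.5
}}

```text
time: 25.65
tcp_pos: [0.5952, 0.082, 0.1939]
orientation: [-0.002, 0.749, -0.662, 0.001]
wrist_force: [-0.4, 0.5, -0.8]
opening: 0.0437
grip_force: 0.0
```

Run:
```python
from h import *
lugs()
p=optics.capture("top"); cv2.imwrite("pics/top5.png",cv2.resize(p["img"][110:270,60:400],None,fx=2.2,fy=2.2,interpolation=cv2.INTER_CUBIC))
go(.589,.363,.2,0); go(.589,.363,.2,-90)
print(monitor.sense()["qpos"])
```

```text
top bus front [21.1 20.5 21.9 21.5 21.1 21.6 21.5 21.  20.7 22.2]
top mid [array([ -6.4, -18.4]), array([48.4, 80.1]), np.float64(0.3)] 333
top short [array([  -6.2, -111.8]), array([48.3, 60.7]), np.float64(0.2)] 215
wrist bus front [20.7 19.8 20.8 21.2 21.1 21.2 19.7 20.6 21.  21.2 21.1 20.8]
wrist long [array([-6.4, 92.9]), array([99.3, 48.8]), np.float64(90.0)] 2962
wrist mid [array([ -6.5, -17.8]), array([79.5, 48.9]), np.float64(89.9)] 3051
wrist short [array([ -6.5, -82.8]), array([ 4.8, 48.7]), np.float64(89.5)] 330
now [593.5  81.3 190.7] psi -82.93 wz -1.447 then dx -4.5 dy -281.7 dz -9.3
now [593.5  81.3 190.7] psi -82.93 wz 0.123 then dx -281.7 dy 4.5 dz -9.3
[ 4.61933327e-01  2.61506643e-01 -2.11377121e-01 -2.80622768e-04
 -1.09966899e+00 -3.38391520e-01]
```

View pics/top5.png

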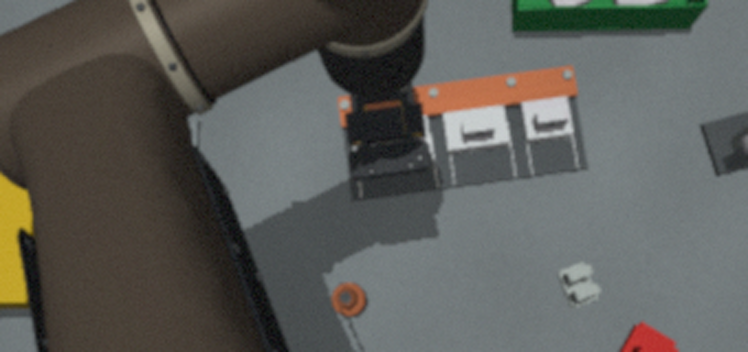

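>>> {"method": "arm_command", "body": {
  "plan": [
    {"dx": 0,"dy": 0,"dz": -3,"wx": 0,"wy": 0,"wz": -0.1447},
    {"dx": 0,"dy": 0,"dz": -3,"wx": 0,"wy": 0,"wz": -0.1447},
    {"dx": 0,"dy": 0,"dz": -3,"wx": 0,"wy": 0,"wz": -0.1447},
    {"dx": 0,"dy": 0,"dz": 0,"wx": 0,"wy": 0,"wz": -0.1447},
    {"dx": 0,"dy": 0,"dz": 0,"wx": 0,"wy": 0,"wz": -0.1447},
    {"dx": 0,"dy": 0,"dz": 0,"wx": 0,"wy": 0,"wz": -0.1447},
    {"dx": 0,"dy": 0,"dz": 0,"wx": 0,"wy": 0,"wz": -0.1447},
    {"dx": 0,"dy": 0,"dz": 0,"wx": 0,"wy": 0,"wz": -0.1447},
    {"dx": 0,"dy": 0,"dz": 0,"wx": 0,"wy": 0,"wz": -0.1447},
    {"dx": 0,"dy": 0,"dz": 0,"wx": 0,"wy": 0,"wz": -0.1447}
  ]
}}

```text
time: 26.8
tcp_pos: [0.5936, 0.0813, 0.1992]
orientation: [0.001, 1.0, 0.003, -0.001]
wrist_force: [0.4, -0.9, 0.8]
opening: 0.0435
grip_force: 0.0
```

>>> {"method": "arm_command", "body": {
  "plan": [
    {"dx": -8,"dy": -40,"dz": 0,"wx": 0,"wy": 0,"wz": 0},
    {"dx": -8,"dy": -40,"dz": 0,"wx": 0,"wy": 0,"wz": 0},
    {"dx": -8,"dy": -40,"dz": 0,"wx": 0,"wy": 0,"wz": 0},
    {"dx": -8,"dy": -40,"dz": 0,"wx": 0,"wy": 0,"wz": 0},
    {"dx": -8,"dy": -40,"dz": 0,"wx": 0,"wy": 0,"wz": 0},
    {"dx": -10,"dy": -40,"dz": 0,"wx": 0,"wy": 0,"wz": 0},
    {"dx": -10,"dy": -40,"dz": 0,"wx": 0,"wy": 0,"wz": 0},
    {"dx": 0,"dy": 0,"dz": 0,"wx": 0,"wy": 0,"wz": 0},
    {"dx": 0,"dy": 0,"dz": 0,"wx": 0,"wy": 0,"wz": 0}
  ],
  "gripper": 0.6
}}

```text
time: 27.7
tcp_pos: [0.5333, 0.3621, 0.1989]
orientation: [0.001, 1.0, 0.001, -0.001]
wrist_force: [-0.2, -0.7, -0.1]
opening: 0.0527
grip_force: 0.0
```

Run:
```python
from h import *
p=optics.capture("wrist"); X,C=cloud(p); cv2.imwrite("pics/w6.png",p["img"])
go(.589,.363,.085,0)
Y,c=near(X,C,.589,.363,.06,.112,.124); print("head top",rect(Y),np.median(Y[:,2]))
Y,c=near(X,C,.589,.363,.06,.124,.14); print("plug",rect(Y) if len(Y)>4 else 0)
Y,c=near(X,C,.589,.363,.07,.074,.086); print("cheek",rect(Y))
Y,c=near(X,C,.589,.363,.08,.006,.013); print("base",rect(Y))
```

```text
now [533.7 361.3 199.3] psi 0.03 wz 0.000 then dx 55.3 dy -1.7 dz 114.3
head top (array([589.9, 365.4]), array([21.8, 69.3]), 89.5, 2095) 0.12069523592949007
plug (array([590. , 365.4]), array([13.5, 13.6]), 47.8, 268)
cheek (array([589.6, 365.4]), array([67.6, 40. ]), 1.1, 496)
base (array([590. , 365.4]), array([79.2, 59.8]), 1.3, 1207)
```

View pics/w6.png

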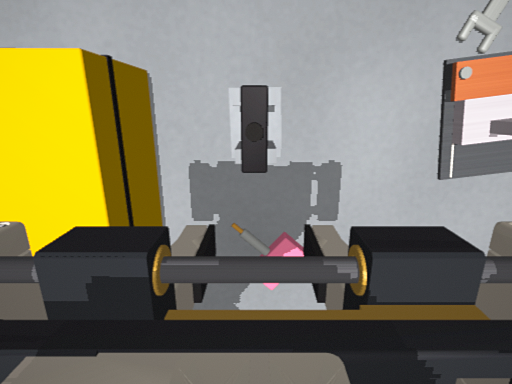

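>>> {"method": "arm_command", "body": {
  "plan": [
    {"dx": 28,"dy": -1.7,"dz": 0,"wx": 0,"wy": 0,"wz": 0},
    {"dx": 28,"dy": -1.8,"dz": 0,"wx": 0,"wy": 0,"wz": 0},
    {"dx": 0,"dy": 0,"dz": 20,"wx": 0,"wy": 0,"wz": 0},
    {"dx": 0,"dy": 0,"dz": 30,"wx": 0,"wy": 0,"wz": 0},
    {"dx": 0,"dy": 0,"dz": 30,"wx": 0,"wy": 0,"wz": 0},
    {"dx": 0,"dy": 0,"dz": 20,"wx": 0,"wy": 0,"wz": 0},
    {"dx": 0,"dy": 0,"dz": 10,"wx": 0,"wy": 0,"wz": 0},
    {"dx": 0,"dy": 0,"dz": 4,"wx": 0,"wy": 0,"wz": 0},
    {"dx": 0,"dy": 0,"dz": 0,"wx": 0,"wy": 0,"wz": 0},
    {"dx": 0,"dy": 0,"dz": 0,"wx": 0,"wy": 0,"wz": 0}
  ]
}}

```text
time: 28.75
tcp_pos: [0.5909, 0.3653, 0.0882]
orientation: [-0.001, 1.0, -0.0, 0.001]
wrist_force: [-0.1, -0.1, 0.1]
opening: 0.0526
grip_force: 0.0
```

>>> {"method": "arm_command", "body": {
  "plan": [
    {"dx": 0,"dy": 0,"dz": 0,"wx": 0,"wy": 0,"wz": 0},
    {"dx": 0,"dy": 0,"dz": 0,"wx": 0,"wy": 0,"wz": 0},
    {"dx": 0,"dy": 0,"dz": 0,"wx": 0,"wy": 0,"wz": 0},
    {"dx": 0,"dy": 0,"dz": 0,"wx": 0,"wy": 0,"wz": 0},
    {"dx": 0,"dy": 0,"dz": 0,"wx": 0,"wy": 0,"wz": 0},
    {"dx": 0,"dy": 0,"dz": 0,"wx": 0,"wy": 0,"wz": 0}
  ],
  "gripper": 0,
  "newtons": 30
}}

```text
time: 29.35
tcp_pos: [0.5902, 0.3653, 0.0871]
orientation: [-0.0, 1.0, -0.0, 0.0]
wrist_force: [-1.4, 0.7, 1.6]
opening: 0.0217
grip_force: 30.0
```

>>> {"method": "arm_command", "body": {
  "plan": [
    {"dx": 0,"dy": 0,"dz": -10,"wx": 0,"wy": 0,"wz": 0},
    {"dx": 0,"dy": 0,"dz": -20,"wx": 0,"wy": 0,"wz": 0},
    {"dx": 0,"dy": 0,"dz": -30,"wx": 0,"wy": 0,"wz": 0},
    {"dx": 0,"dy": 0,"dz": -20,"wx": 0,"wy": 0,"wz": 0},
    {"dx": 4,"dy": 40,"dz": 0,"wx": 0,"wy": 0,"wz": 0},
    {"dx": 5,"dy": 40,"dz": 0,"wx": 0,"wy": 0,"wz": 0},
    {"dx": 5,"dy": 40,"dz": 0,"wx": 0,"wy": 0,"wz": 0},
    {"dx": 5,"dy": 40,"dz": 0,"wx": 0,"wy": 0,"wz": 0},
    {"dx": 5,"dy": 40,"dz": 0,"wx": 0,"wy": 0,"wz": 0},
    {"dx": 4,"dy": 38,"dz": 0,"wx": 0,"wy": 0,"wz": 0},
    {"dx": 0,"dy": 0,"dz": 0,"wx": 0,"wy": 0,"wz": 0},
    {"dx": 0,"dy": 0,"dz": 0,"wx": 0,"wy": 0,"wz": 0}
  ]
}}

```text
time: 30.55
tcp_pos: [0.6182, 0.1259, 0.1674]
orientation: [-0.0, 1.0, -0.001, 0.0]
wrist_force: [-0.3, -0.5, -1.2]
opening: 0.022
grip_force: 30.0
```

Run:
```python
from h import *
x,y=fx(20.5,134.9); print(x,y); go(x,y,.093,0); q=monitor.sense()["tcp_pos"]
for n in ("side","wrist"):
    p=optics.capture(n); cv2.imwrite(f"pics/{n}7.png",p["img"])
    X,C=cloud(p)
    Y,c=near(X,C,q[0],q[1],.03,q[2]-.072,q[2]-.02); k=len(Y)
    if k:
        for lo in (70,60,50,40,30):
            s=Y[(Y[:,2]<q[2]-(lo-10)/1000)&(Y[:,2]>=q[2]-lo/1000)]
            if len(s): print(n,lo,len(s),np.round((np.median(s,0)-q)*1000,1))
    print(n,"min z rel", (Y[:,2].min()-q[2])*1000 if k else 0)
lugs()
```

```text
0.61836896551436 0.12679940869393252
now [618.2 125.9 167.4] psi -0.13 wz -0.002 then dx 0.2 dy -0.9 dz 74.4
side 70 8 [  0.3  -2.  -65. ]
side 60 7 [ -2.2  -4.  -51.9]
side 50 17 [ -1.1  -5.5 -44.7]
side 40 21 [ -2.   -5.2 -35. ]
side 30 17 [ -2.1  -4.4 -24.1]
side min z rel -69.29411067822578
wrist min z rel 0
top bus front [21.9 21.4 21.5 21.1 21.2 21.6 21.6 21.  21.3 20.  22.3 23.1]
top long [array([-6.1, 92.1]), array([48.1, 99.6]), np.float64(0.1)] 444
top mid [array([ -5.8, -18.4]), array([79.9, 47.8]), np.float64(89.5)] 333
top short [array([  -6.1, -111.9]), array([47.8, 60.7]), np.float64(0.2)] 215
wrist bus front [20.5 20.7 20.8 20.4 20.8 20.9 20.9 20.8 20.5 20.8 20.7 20.9 20.9 22.2]
wrist long [array([-6.3, 79. ]), array([48.6, 72.8]), np.float64(0.2)] 1948
wrist mid [array([ -6.4, -18. ]), array([81.6, 48.9]), np.float64(90.0)] 2330
wrist short [array([  -6.4, -106.5]), array([48.8, 53. ]), np.float64(0.2)] 1580
```

View pics/side7.png

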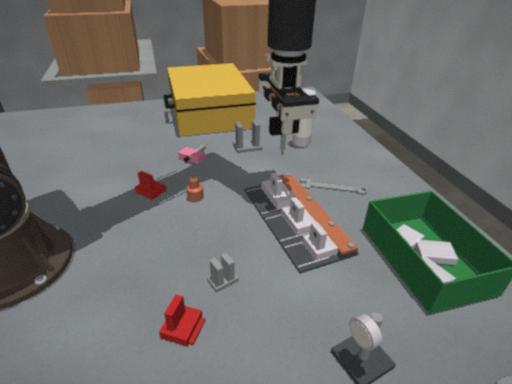

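>>> {"method": "arm_command", "body": {
  "plan": [
    {"dx": 0.5,"dy": -1.3,"dz": 20,"wx": 0,"wy": 0,"wz": 0},
    {"dx": 0,"dy": 0,"dz": 20,"wx": 0,"wy": 0,"wz": 0},
    {"dx": 0,"dy": 0,"dz": 12,"wx": 0,"wy": 0,"wz": 0},
    {"dx": 0,"dy": 0,"dz": 5,"wx": 0,"wy": 0,"wz": 0},
    {"dx": 0,"dy": 0,"dz": 2,"wx": 0,"wy": 0,"wz": 0},
    {"dx": 0,"dy": 0,"dz": 2,"wx": 0,"wy": 0,"wz": 0},
    {"dx": 0,"dy": 0,"dz": 2,"wx": 0,"wy": 0,"wz": 0},
    {"dx": 0,"dy": 0,"dz": 2,"wx": 0,"wy": 0,"wz": 0},
    {"dx": 0,"dy": 0,"dz": 2,"wx": 0,"wy": 0,"wz": 0},
    {"dx": 0,"dy": 0,"dz": 2,"wx": 0,"wy": 0,"wz": 0},
    {"dx": 0,"dy": 0,"dz": 2,"wx": 0,"wy": 0,"wz": 0},
    {"dx": 0,"dy": 0,"dz": 0,"wx": 0,"wy": 0,"wz": 0}
  ]
}}

```text
time: 31.95
tcp_pos: [0.6184, 0.1282, 0.0955]
orientation: [0.0, 1.0, -0.0, -0.0]
wrist_force: [-0.0, -0.2, -1.5]
opening: 0.0221
grip_force: 30.0
```

Run:
```python
from h import *
x,y=fx(20.5,134.9); go(x,y,.094,0); s=monitor.sense(); q=s["tcp_pos"]; print(s["wrist_force"])
p=optics.capture("side"); im=p["img"]
K=p["intrinsics"]
c=p["R"]@np.array([x,y,.024])+p["t"]; u=K[0,0]*c[0]/c[2]+K[0,2]; v=K[1,1]*c[1]/c[2]+K[1,2]; print("expected lug_long_a px",u,v)
u0,v0=int(u)-30,int(v)-30; cv2.imwrite("pics/tip8.png",cv2.resize(im[v0:v0+60,u0:u0+60],None,fx=9,fy=9,interpolation=cv2.INTER_CUBIC))
lugs()
```

```text
now [618.4 128.2  95.5] psi -0.02 wz -0.000 then dx -0.0 dy 1.4 dz 1.5
[-0.00924571 -0.214141   -1.54677937]
expected lug_long_a px 279.35202607888925 179.11473719868894
top bus front [21.5 21.2 21.9 21.  20.5 21.5 21.3 21.6 20.7]
top long [array([-6.2, 92.1]), array([48.2, 99.5]), np.float64(0.0)] 402
top mid [array([ -6. , -18.5]), array([80.2, 47.5]), np.float64(89.4)] 330
top short [array([  -6. , -112.1]), array([47.8, 59.9]), np.float64(0.1)] 207
wrist bus front [20.2 20.7 20.8 20.8 20.8 20.4 20.7 20.8 20.7 21.1 39.7]
wrist long [array([ 4.6, 79.7]), array([75.6, 31. ]), np.float64(85.9)] 2607
wrist mid [array([ -6.4, -17.6]), array([48.8, 81.5]), np.float64(0.0)] 3636
```

View pics/tip8.png

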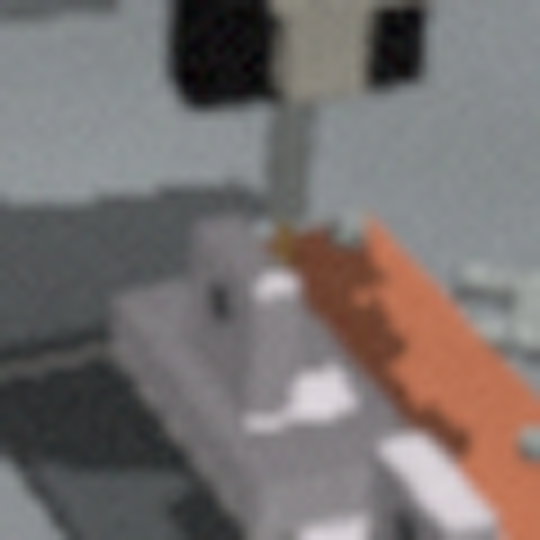

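>>> {"method": "arm_command", "body": {
  "plan": [
    {"dx": 0,"dy": 0.3,"dz": 1,"wx": 0,"wy": 0,"wz": 0},
    {"dx": 0,"dy": 0.3,"dz": 1,"wx": 0,"wy": 0,"wz": 0},
    {"dx": 0,"dy": 0.2,"dz": 0,"wx": 0,"wy": 0,"wz": 0},
    {"dx": 0,"dy": 0,"dz": 0,"wx": 0,"wy": 0,"wz": 0},
    {"dx": 0,"dy": 0,"dz": 0,"wx": 0,"wy": 0,"wz": 0}
  ]
}}

```text
time: 32.6
tcp_pos: [0.6186, 0.1276, 0.0939]
orientation: [-0.0, 1.0, -0.0, 0.0]
wrist_force: [-0.6, 0.3, -1.6]
opening: 0.0217
grip_force: 30.0
```

>>> {"method": "arm_command", "body": {
  "plan": [
    {"dx": 0.24,"dy": 1.9,"dz": 0,"wx": 0,"wy": 0,"wz": 0},
    {"dx": 0.24,"dy": 1.9,"dz": 0,"wx": 0,"wy": 0,"wz": 0},
    {"dx": 0.24,"dy": 1.9,"dz": 0,"wx": 0,"wy": 0,"wz": 0},
    {"dx": 0.24,"dy": 1.9,"dz": 0,"wx": 0,"wy": 0,"wz": 0},
    {"dx": 0.24,"dy": 1.9,"dz": 0,"wx": 0,"wy": 0,"wz": 0},
    {"dx": 0.24,"dy": 1.9,"dz": 0,"wx": 0,"wy": 0,"wz": 0},
    {"dx": 0.24,"dy": 1.9,"dz": 0,"wx": 0,"wy": 0,"wz": 0},
    {"dx": 0.24,"dy": 1.9,"dz": 0,"wx": 0,"wy": 0,"wz": 0},
    {"dx": 0.24,"dy": 1.9,"dz": 0,"wx": 0,"wy": 0,"wz": 0},
    {"dx": 0.24,"dy": 1.9,"dz": 0,"wx": 0,"wy": 0,"wz": 0},
    {"dx": 0.24,"dy": 1.9,"dz": 0,"wx": 0,"wy": 0,"wz": 0},
    {"dx": 0.24,"dy": 1.9,"dz": 0,"wx": 0,"wy": 0,"wz": 0}
  ]
}}

```text
time: 33.8
tcp_pos: [0.6215, 0.1046, 0.0939]
orientation: [-0.0, 1.0, -0.0, 0.0]
wrist_force: [-0.2, 0.3, -1.6]
opening: 0.0216
grip_force: 30.0
```

>>> {"method": "arm_command", "body": {
  "plan": [
    {"dx": 0.24,"dy": 1.9,"dz": 0,"wx": 0,"wy": 0,"wz": 0},
    {"dx": 0.24,"dy": 1.9,"dz": 0,"wx": 0,"wy": 0,"wz": 0},
    {"dx": 0.24,"dy": 1.9,"dz": 0,"wx": 0,"wy": 0,"wz": 0},
    {"dx": 0.24,"dy": 1.9,"dz": 0,"wx": 0,"wy": 0,"wz": 0},
    {"dx": 0.24,"dy": 1.9,"dz": 0,"wx": 0,"wy": 0,"wz": 0},
    {"dx": 0.24,"dy": 1.9,"dz": 0,"wx": 0,"wy": 0,"wz": 0},
    {"dx": 0.24,"dy": 1.9,"dz": 0,"wx": 0,"wy": 0,"wz": 0},
    {"dx": 0.24,"dy": 1.9,"dz": 0,"wx": 0,"wy": 0,"wz": 0},
    {"dx": 0.24,"dy": 1.9,"dz": 0,"wx": 0,"wy": 0,"wz": 0},
    {"dx": 0.24,"dy": 1.9,"dz": 0,"wx": 0,"wy": 0,"wz": 0},
    {"dx": 0.24,"dy": 1.9,"dz": 0,"wx": 0,"wy": 0,"wz": 0},
    {"dx": 0.24,"dy": 1.9,"dz": 0,"wx": 0,"wy": 0,"wz": 0}
  ]
}}

```text
time: 35.0
tcp_pos: [0.6243, 0.0818, 0.0939]
orientation: [-0.0, 1.0, -0.0, -0.0]
wrist_force: [-0.3, -0.4, -0.3]
opening: 0.0215
grip_force: 30.0
```

Run:
```python
from h import *
s=monitor.sense(); print(ffr(s["tcp_pos"]),s["tcp_pos"][2],s["wrist_force"])
lugs()
p=optics.capture("side"); im=p["img"];K=p["intrinsics"]
x,y=fx(20.5,92); c=p["R"]@np.array([x,y,.024])+p["t"]; u=K[0,0]*c[0]/c[2]+K[0,2]; v=K[1,1]*c[1]/c[2]+K[1,2]; print("expected px of joint",u,v)
u0,v0=int(u)-30,int(v)-30; cv2.imwrite("pics/tip9.png",cv2.resize(im[v0:v0+60,u0:u0+60],None,fx=9,fy=9,interpolation=cv2.INTER_CUBIC))
```

```text
[[20.87146406 89.49311724]] 0.09385725498866487 [-0.29021526 -0.38599236 -0.32423357]
top bus front [21.8 20.9 22.  21.  21.1 21.8]
top long [array([-6.3, 92. ]), array([99.5, 47.2]), np.float64(89.6)] 401
top mid [array([ -6.1, -18.5]), array([80.2, 48.1]), np.float64(89.9)] 319
top short [array([  -6.1, -111.9]), array([60.2, 48. ]), np.float64(89.6)] 217
wrist bus front [20.4 20.6 20.5 20.7 20.8 20.7 20.7 20.5 20.8 21.7 40.9 21.6 20.8]
wrist long [array([ 5.8, 93. ]), array([100.2,  24.9]), np.float64(89.6)] 1455
wrist mid [array([ -2.4, -17.7]), array([80.9, 40.9]), np.float64(89.8)] 3177
wrist short [array([  -6.6, -100. ]), array([49.1, 39.6]), np.float64(0.1)] 2053
expected px of joint 286.6527799789154 187.74894680811
```

View pics/tip9.png

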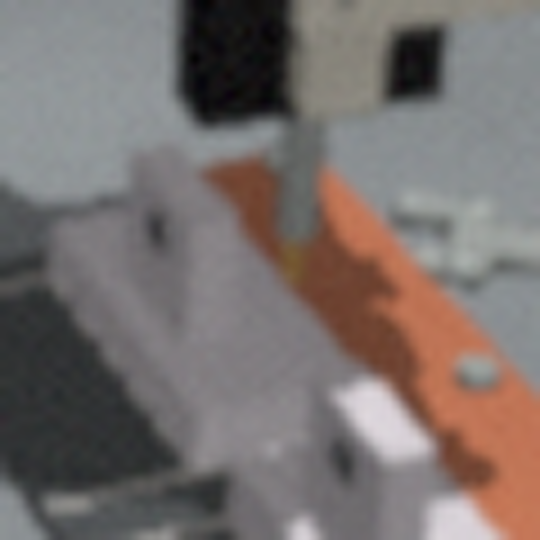

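The tip (crop 294, 282) sits right on the joint line, and the long lug is against the busbar. I'll continue.

>>> {"method": "arm_command", "body": {
  "plan": [
    {"dx": 0.24,"dy": 1.9,"dz": 0,"wx": 0,"wy": 0,"wz": 0},
    {"dx": 0.24,"dy": 1.9,"dz": 0,"wx": 0,"wy": 0,"wz": 0},
    {"dx": 0.24,"dy": 1.9,"dz": 0,"wx": 0,"wy": 0,"wz": 0},
    {"dx": 0.24,"dy": 1.9,"dz": 0,"wx": 0,"wy": 0,"wz": 0},
    {"dx": 0.24,"dy": 1.9,"dz": 0,"wx": 0,"wy": 0,"wz": 0},
    {"dx": 0.24,"dy": 1.9,"dz": 0,"wx": 0,"wy": 0,"wz": 0},
    {"dx": 0.24,"dy": 1.9,"dz": 0,"wx": 0,"wy": 0,"wz": 0},
    {"dx": 0.24,"dy": 1.9,"dz": 0,"wx": 0,"wy": 0,"wz": 0},
    {"dx": 0.24,"dy": 1.9,"dz": 0,"wx": 0,"wy": 0,"wz": 0},
    {"dx": 0.24,"dy": 1.9,"dz": 0,"wx": 0,"wy": 0,"wz": 0},
    {"dx": 0.24,"dy": 1.9,"dz": 0,"wx": 0,"wy": 0,"wz": 0},
    {"dx": 0.24,"dy": 1.9,"dz": 0,"wx": 0,"wy": 0,"wz": 0}
  ]
}}

```text
time: 36.35
tcp_pos: [0.6272, 0.059, 0.0938]
orientation: [0.0, 1.0, -0.0, -0.0]
wrist_force: [-0.4, -0.3, -1.8]
opening: 0.0223
grip_force: 30.0
```

>>> {"method": "arm_command", "body": {
  "plan": [
    {"dx": 0.24,"dy": 1.9,"dz": 0,"wx": 0,"wy": 0,"wz": 0},
    {"dx": 0.24,"dy": 1.9,"dz": 0,"wx": 0,"wy": 0,"wz": 0},
    {"dx": 0.24,"dy": 1.9,"dz": 0,"wx": 0,"wy": 0,"wz": 0},
    {"dx": 0.24,"dy": 1.9,"dz": 0,"wx": 0,"wy": 0,"wz": 0},
    {"dx": 0.24,"dy": 1.9,"dz": 0,"wx": 0,"wy": 0,"wz": 0},
    {"dx": 0.24,"dy": 1.9,"dz": 0,"wx": 0,"wy": 0,"wz": 0},
    {"dx": 0.24,"dy": 1.9,"dz": 0,"wx": 0,"wy": 0,"wz": 0},
    {"dx": 0.24,"dy": 1.9,"dz": 0,"wx": 0,"wy": 0,"wz": 0},
    {"dx": 0,"dy": 0,"dz": 0,"wx": 0,"wy": 0,"wz": 0},
    {"dx": 0,"dy": 0,"dz": 0,"wx": 0,"wy": 0,"wz": 0}
  ]
}}

```text
time: 37.35
tcp_pos: [0.6292, 0.0439, 0.0939]
orientation: [-0.0, 1.0, -0.0, 0.0]
wrist_force: [0.3, 0.5, -2.0]
opening: 0.0219
grip_force: 30.0
```

Run:
```python
from h import *
s=monitor.sense(); print(ffr(s["tcp_pos"]),s["tcp_pos"][2],s["wrist_force"])
lugs()
```

```text
[[20.96139123 51.28206766]] 0.09387560746386003 [ 0.27412756  0.53275676 -2.03380689]
top bus front [21.3 21.6 21.1 20.8 23.1]
top long [array([-6.1, 92.1]), array([99.7, 47.8]), np.float64(89.9)] 412
top mid [array([ -6.1, -18.4]), array([80.1, 47.7]), np.float64(89.9)] 313
top short [array([  -6.2, -111.9]), array([60.2, 48.4]), np.float64(89.3)] 218
wrist bus front [20.5 20.6 20.5 20.4 20.7 20.6 20.6 20.7 21.1 40.6 21.9 20.7 20.9 21. ]
wrist long [array([ 13.9, 107.4]), array([71.4, 17.4]), np.float64(81.4)] 1111
wrist mid [array([  1.8, -17.7]), array([80.2, 32.7]), np.float64(89.6)] 2869
wrist short [array([  -6.6, -111.3]), array([61.9, 49.1]), np.float64(90.0)] 2795
```

>>> {"method": "arm_command", "body": {
  "plan": [
    {"dx": 0.22,"dy": 1.9,"dz": 0,"wx": 0,"wy": 0,"wz": 0},
    {"dx": 0.22,"dy": 1.9,"dz": 0,"wx": 0,"wy": 0,"wz": 0},
    {"dx": 0.22,"dy": 1.9,"dz": 0,"wx": 0,"wy": 0,"wz": 0},
    {"dx": 0.22,"dy": 1.9,"dz": 0,"wx": 0,"wy": 0,"wz": 0},
    {"dx": 0.22,"dy": 1.9,"dz": 0,"wx": 0,"wy": 0,"wz": 0},
    {"dx": 0.22,"dy": 1.9,"dz": 0,"wx": 0,"wy": 0,"wz": 0},
    {"dx": 0.22,"dy": 1.9,"dz": 0,"wx": 0,"wy": 0,"wz": 0},
    {"dx": 0.22,"dy": 1.9,"dz": 0,"wx": 0,"wy": 0,"wz": 0},
    {"dx": 0.22,"dy": 1.9,"dz": 0,"wx": 0,"wy": 0,"wz": 0},
    {"dx": 0.22,"dy": 1.9,"dz": 0,"wx": 0,"wy": 0,"wz": 0},
    {"dx": 0.22,"dy": 1.9,"dz": 0,"wx": 0,"wy": 0,"wz": 0},
    {"dx": 0.22,"dy": 1.9,"dz": 0,"wx": 0,"wy": 0,"wz": 0}
  ]
}}

```text
time: 38.65
tcp_pos: [0.6318, 0.021, 0.0939]
orientation: [-0.0, 1.0, -0.0, -0.0]
wrist_force: [-0.1, 0.6, -1.7]
opening: 0.022
grip_force: 30.0
```

Run:
```python
from h import *
s=monitor.sense(); print(ffr(s["tcp_pos"]),s["tcp_pos"][2],s["wrist_force"])
lugs()
```

```text
[[20.71685453 28.23262665]] 0.09386052134820874 [-0.12280138  0.61958178 -1.66652876]
top bus front [21.3 21.8 20.3 24.  22.1 21.1]
top long [array([-6.3, 92.1]), array([99.6, 48.5]), np.float64(89.9)] 460
top mid [array([ -5.9, -18.4]), array([80.1, 47.5]), np.float64(89.9)] 313
top short [array([  -6.4, -112.3]), array([48.3, 60.9]), np.float64(0.8)] 216
wrist bus front [20.5 20.8 20.7 20.4 20.6 20.6 20.7 21.8 40.5 21.4 20.6 20.7 20.7 21.1]
wrist long [array([ 9.1, 95.6]), array([94.9, 17.9]), np.float64(89.9)] 1333
wrist mid [array([  3., -24.]), array([67.7, 30. ]), np.float64(89.8)] 2287
wrist short [array([  -5.8, -111.1]), array([47.5, 61.6]), np.float64(0.1)] 2468
```

Everything is still seated, so I'll carry on across the middle lug. From y=28 to y=-51 is about 41 rows.

>>> {"method": "arm_command", "body": {
  "plan": [
    {"dx": 0.24,"dy": 1.9,"dz": 0,"wx": 0,"wy": 0,"wz": 0},
    {"dx": 0.24,"dy": 1.9,"dz": 0,"wx": 0,"wy": 0,"wz": 0},
    {"dx": 0.24,"dy": 1.9,"dz": 0,"wx": 0,"wy": 0,"wz": 0},
    {"dx": 0.24,"dy": 1.9,"dz": 0,"wx": 0,"wy": 0,"wz": 0},
    {"dx": 0.24,"dy": 1.9,"dz": 0,"wx": 0,"wy": 0,"wz": 0},
    {"dx": 0.24,"dy": 1.9,"dz": 0,"wx": 0,"wy": 0,"wz": 0},
    {"dx": 0.24,"dy": 1.9,"dz": 0,"wx": 0,"wy": 0,"wz": 0},
    {"dx": 0.24,"dy": 1.9,"dz": 0,"wx": 0,"wy": 0,"wz": 0},
    {"dx": 0.24,"dy": 1.9,"dz": 0,"wx": 0,"wy": 0,"wz": 0},
    {"dx": 0.24,"dy": 1.9,"dz": 0,"wx": 0,"wy": 0,"wz": 0},
    {"dx": 0.24,"dy": 1.9,"dz": 0,"wx": 0,"wy": 0,"wz": 0},
    {"dx": 0.24,"dy": 1.9,"dz": 0,"wx": 0,"wy": 0,"wz": 0}
  ]
}}

```text
time: 39.95
tcp_pos: [0.6347, -0.0018, 0.0939]
orientation: [-0.0, 1.0, -0.0, 0.0]
wrist_force: [0.3, 0.2, -1.6]
opening: 0.022
grip_force: 30.0
```

>>> {"method": "arm_command", "body": {
  "plan": [
    {"dx": 0.24,"dy": 1.9,"dz": 0,"wx": 0,"wy": 0,"wz": 0},
    {"dx": 0.24,"dy": 1.9,"dz": 0,"wx": 0,"wy": 0,"wz": 0},
    {"dx": 0.24,"dy": 1.9,"dz": 0,"wx": 0,"wy": 0,"wz": 0},
    {"dx": 0.24,"dy": 1.9,"dz": 0,"wx": 0,"wy": 0,"wz": 0},
    {"dx": 0.24,"dy": 1.9,"dz": 0,"wx": 0,"wy": 0,"wz": 0},
    {"dx": 0.24,"dy": 1.9,"dz": 0,"wx": 0,"wy": 0,"wz": 0},
    {"dx": 0.24,"dy": 1.9,"dz": 0,"wx": 0,"wy": 0,"wz": 0},
    {"dx": 0.24,"dy": 1.9,"dz": 0,"wx": 0,"wy": 0,"wz": 0},
    {"dx": 0.24,"dy": 1.9,"dz": 0,"wx": 0,"wy": 0,"wz": 0},
    {"dx": 0.24,"dy": 1.9,"dz": 0,"wx": 0,"wy": 0,"wz": 0},
    {"dx": 0.24,"dy": 1.9,"dz": 0,"wx": 0,"wy": 0,"wz": 0},
    {"dx": 0.24,"dy": 1.9,"dz": 0,"wx": 0,"wy": 0,"wz": 0}
  ]
}}

```text
time: 41.15
tcp_pos: [0.6375, -0.0246, 0.0938]
orientation: [0.0, 1.0, -0.0, -0.0]
wrist_force: [0.3, 0.3, -0.6]
opening: 0.0216
grip_force: 30.0
```

Run:
```python
from h import *
s=monitor.sense(); print(ffr(s["tcp_pos"]),s["tcp_pos"][2],s["wrist_force"])
lugs()
```

```text
[[ 20.78374284 -17.74341483]] 0.09384315011249353 [ 0.31539804  0.25430085 -0.56736192]
top bus front [23.2 21.8 20.9 21.7]
top long [array([-6. , 91.9]), array([47.7, 99.1]), np.float64(0.2)] 390
top mid [array([ -6.3, -18.6]), array([80.1, 47.1]), np.float64(89.5)] 290
top short [array([  -6. , -111.5]), array([61. , 47.6]), np.float64(88.1)] 201
wrist bus front [20.8 20.5 20.6 20.5 20.6 26.  33.2 20.7 20.6 20.8 20.9 20.9 21.2 21.2]
wrist long [array([ 3.6, 93.2]), array([ 28.8, 101.4]), np.float64(0.0)] 1606
wrist mid [array([  6. , -17.6]), array([80.2, 24.1]), np.float64(89.8)] 1000
wrist short [array([   1.6, -111.1]), array([60.6, 33.5]), np.float64(89.2)] 2256
```

>>> {"method": "arm_command", "body": {
  "plan": [
    {"dx": 0.24,"dy": 1.9,"dz": 0,"wx": 0,"wy": 0,"wz": 0},
    {"dx": 0.24,"dy": 1.9,"dz": 0,"wx": 0,"wy": 0,"wz": 0},
    {"dx": 0.24,"dy": 1.9,"dz": 0,"wx": 0,"wy": 0,"wz": 0},
    {"dx": 0.24,"dy": 1.9,"dz": 0,"wx": 0,"wy": 0,"wz": 0},
    {"dx": 0.24,"dy": 1.9,"dz": 0,"wx": 0,"wy": 0,"wz": 0},
    {"dx": 0.24,"dy": 1.9,"dz": 0,"wx": 0,"wy": 0,"wz": 0},
    {"dx": 0.24,"dy": 1.9,"dz": 0,"wx": 0,"wy": 0,"wz": 0},
    {"dx": 0.24,"dy": 1.9,"dz": 0,"wx": 0,"wy": 0,"wz": 0},
    {"dx": 0.24,"dy": 1.9,"dz": 0,"wx": 0,"wy": 0,"wz": 0},
    {"dx": 0.24,"dy": 1.9,"dz": 0,"wx": 0,"wy": 0,"wz": 0},
    {"dx": 0.24,"dy": 1.9,"dz": 0,"wx": 0,"wy": 0,"wz": 0},
    {"dx": 0.24,"dy": 1.9,"dz": 0,"wx": 0,"wy": 0,"wz": 0}
  ]
}}

```text
time: 42.45
tcp_pos: [0.6404, -0.0474, 0.0939]
orientation: [0.0, 1.0, -0.0, -0.0]
wrist_force: [-0.0, 0.4, -0.7]
opening: 0.0218
grip_force: 30.0
```

>>> {"method": "arm_command", "body": {
  "plan": [
    {"dx": 0.24,"dy": 1.9,"dz": 0,"wx": 0,"wy": 0,"wz": 0},
    {"dx": 0.24,"dy": 1.9,"dz": 0,"wx": 0,"wy": 0,"wz": 0},
    {"dx": 0.24,"dy": 1.9,"dz": 0,"wx": 0,"wy": 0,"wz": 0},
    {"dx": 0.24,"dy": 1.9,"dz": 0,"wx": 0,"wy": 0,"wz": 0},
    {"dx": 0.24,"dy": 1.9,"dz": 0,"wx": 0,"wy": 0,"wz": 0},
    {"dx": 0.24,"dy": 1.9,"dz": 0,"wx": 0,"wy": 0,"wz": 0},
    {"dx": 0.24,"dy": 1.9,"dz": 0,"wx": 0,"wy": 0,"wz": 0},
    {"dx": 0.24,"dy": 1.9,"dz": 0,"wx": 0,"wy": 0,"wz": 0},
    {"dx": 0.24,"dy": 1.9,"dz": 0,"wx": 0,"wy": 0,"wz": 0},
    {"dx": 0.24,"dy": 1.9,"dz": 0,"wx": 0,"wy": 0,"wz": 0},
    {"dx": 0.24,"dy": 1.9,"dz": 0,"wx": 0,"wy": 0,"wz": 0},
    {"dx": 0.24,"dy": 1.9,"dz": 0,"wx": 0,"wy": 0,"wz": 0}
  ]
}}

```text
time: 43.65
tcp_pos: [0.6433, -0.0702, 0.0939]
orientation: [0.0, 1.0, -0.0, -0.0]
wrist_force: [-0.9, -0.4, -2.1]
opening: 0.022
grip_force: 30.0
```

Run:
```python
from h import *
s=monitor.sense(); print(ffr(s["tcp_pos"]),s["tcp_pos"][2],s["wrist_force"])
lugs()
```

```text
[[ 20.85854182 -63.6918879 ]] 0.09386059381058087 [-0.92900748 -0.37330892 -2.07338736]
top bus front [22.8 20.9 22.1 22.1]
top long [array([-5.8, 53.8]), array([45.6, 23.3]), np.float64(3.4)] 61
top mid [array([ -6.2, -18.5]), array([79.8, 48. ]), np.float64(90.0)] 336
top short [array([  -6.3, -111.8]), array([47.3, 60.9]), np.float64(1.0)] 200
wrist bus front [20.5 20.6 20.9 39.6 23.4 20.5 20.7 20.9 20.6 20.8 21.  21.  21.  21.3]
wrist long [array([ 5.3, 91.7]), array([25.4, 99.1]), np.float64(0.1)] 2298
wrist mid [array([  9. , -10.6]), array([65.9, 18.3]), np.float64(89.6)] 1066
wrist short [array([   3.8, -111.7]), array([59.1, 28.4]), np.float64(89.6)] 1934
```

>>> {"method": "arm_command", "body": {
  "plan": [
    {"dx": 0.24,"dy": 1.9,"dz": 0,"wx": 0,"wy": 0,"wz": 0},
    {"dx": 0.24,"dy": 1.9,"dz": 0,"wx": 0,"wy": 0,"wz": 0},
    {"dx": 0.24,"dy": 1.9,"dz": 0,"wx": 0,"wy": 0,"wz": 0},
    {"dx": 0.24,"dy": 1.9,"dz": 0,"wx": 0,"wy": 0,"wz": 0},
    {"dx": 0.24,"dy": 1.9,"dz": 0,"wx": 0,"wy": 0,"wz": 0},
    {"dx": 0.24,"dy": 1.9,"dz": 0,"wx": 0,"wy": 0,"wz": 0},
    {"dx": 0.24,"dy": 1.9,"dz": 0,"wx": 0,"wy": 0,"wz": 0},
    {"dx": 0.24,"dy": 1.9,"dz": 0,"wx": 0,"wy": 0,"wz": 0},
    {"dx": 0.24,"dy": 1.9,"dz": 0,"wx": 0,"wy": 0,"wz": 0},
    {"dx": 0.24,"dy": 1.9,"dz": 0,"wx": 0,"wy": 0,"wz": 0},
    {"dx": 0.24,"dy": 1.9,"dz": 0,"wx": 0,"wy": 0,"wz": 0},
    {"dx": 0.24,"dy": 1.9,"dz": 0,"wx": 0,"wy": 0,"wz": 0}
  ]
}}

```text
time: 44.95
tcp_pos: [0.6461, -0.093, 0.0938]
orientation: [0.0, 1.0, -0.0, -0.0]
wrist_force: [-0.2, -0.1, -1.4]
opening: 0.0221
grip_force: 30.0
```

>>> {"method": "arm_command", "body": {
  "plan": [
    {"dx": 0.23,"dy": 1.9,"dz": 0,"wx": 0,"wy": 0,"wz": 0},
    {"dx": 0.23,"dy": 1.9,"dz": 0,"wx": 0,"wy": 0,"wz": 0},
    {"dx": 0.23,"dy": 1.9,"dz": 0,"wx": 0,"wy": 0,"wz": 0},
    {"dx": 0.23,"dy": 1.9,"dz": 0,"wx": 0,"wy": 0,"wz": 0},
    {"dx": 0.23,"dy": 1.9,"dz": 0,"wx": 0,"wy": 0,"wz": 0},
    {"dx": 0.23,"dy": 1.9,"dz": 0,"wx": 0,"wy": 0,"wz": 0},
    {"dx": 0.23,"dy": 1.9,"dz": 0,"wx": 0,"wy": 0,"wz": 0},
    {"dx": 0.23,"dy": 1.9,"dz": 0,"wx": 0,"wy": 0,"wz": 0},
    {"dx": 0.23,"dy": 1.9,"dz": 0,"wx": 0,"wy": 0,"wz": 0},
    {"dx": 0.23,"dy": 1.9,"dz": 0,"wx": 0,"wy": 0,"wz": 0},
    {"dx": 0.23,"dy": 1.9,"dz": 0,"wx": 0,"wy": 0,"wz": 0},
    {"dx": 0.23,"dy": 1.9,"dz": 0,"wx": 0,"wy": 0,"wz": 0}
  ]
}}

```text
time: 46.15
tcp_pos: [0.6489, -0.1158, 0.0939]
orientation: [0.0, 1.0, -0.0, 0.0]
wrist_force: [-0.3, 0.3, -2.1]
opening: 0.0219
grip_force: 30.0
```

Run:
```python
from h import *
s=monitor.sense(); print(ffr(s["tcp_pos"]),s["tcp_pos"][2],s["wrist_force"])
lugs()
```

```text
[[  20.82902837 -109.61414727]] 0.09388127327300891 [-0.34534304  0.33507646 -2.12421072]
top mid [array([ -5.8, -43.3]), array([47.2, 30.2]), np.float64(0.6)] 126
top short [array([  -6.2, -112. ]), array([60.3, 47.6]), np.float64(89.7)] 176
wrist bus front [21.5 40.6 21.5 20.4 20.6 20.7 20.6 20.8 20.7 20.8 20.9 22.  29.7]
wrist long [array([ 3.8, 68.5]), array([53.8, 28.6]), np.float64(89.7)] 1693
wrist mid [array([ 11.6, -17.7]), array([80.6, 13.4]), np.float64(89.4)] 943
wrist short [array([   6.3, -111.3]), array([59.8, 23.4]), np.float64(89.9)] 523
```

>>> {"method": "arm_command", "body": {
  "plan": [
    {"dx": 0.23,"dy": 1.9,"dz": 0,"wx": 0,"wy": 0,"wz": 0},
    {"dx": 0.23,"dy": 1.9,"dz": 0,"wx": 0,"wy": 0,"wz": 0},
    {"dx": 0.23,"dy": 1.9,"dz": 0,"wx": 0,"wy": 0,"wz": 0},
    {"dx": 0.23,"dy": 1.9,"dz": 0,"wx": 0,"wy": 0,"wz": 0},
    {"dx": 0.23,"dy": 1.9,"dz": 0,"wx": 0,"wy": 0,"wz": 0},
    {"dx": 0.23,"dy": 1.9,"dz": 0,"wx": 0,"wy": 0,"wz": 0},
    {"dx": 0.23,"dy": 1.9,"dz": 0,"wx": 0,"wy": 0,"wz": 0},
    {"dx": 0.23,"dy": 1.9,"dz": 0,"wx": 0,"wy": 0,"wz": 0},
    {"dx": 0.23,"dy": 1.9,"dz": 0,"wx": 0,"wy": 0,"wz": 0},
    {"dx": 0.23,"dy": 1.9,"dz": 0,"wx": 0,"wy": 0,"wz": 0},
    {"dx": 0.23,"dy": 1.9,"dz": 0,"wx": 0,"wy": 0,"wz": 0},
    {"dx": 0.23,"dy": 1.9,"dz": 0,"wx": 0,"wy": 0,"wz": 0}
  ]
}}

```text
time: 47.45
tcp_pos: [0.6517, -0.1386, 0.0939]
orientation: [-0.0, 1.0, -0.0, -0.0]
wrist_force: [0.2, 0.3, -0.5]
opening: 0.0212
grip_force: 30.0
```

>>> {"method": "arm_command", "body": {
  "plan": [
    {"dx": 0.24,"dy": 1.9,"dz": 0,"wx": 0,"wy": 0,"wz": 0},
    {"dx": 0,"dy": 0,"dz": 0,"wx": 0,"wy": 0,"wz": 0},
    {"dx": 0,"dy": 0,"dz": 0,"wx": 0,"wy": 0,"wz": 0},
    {"dx": 0,"dy": 0,"dz": -2,"wx": 0,"wy": 0,"wz": 0},
    {"dx": 0,"dy": 0,"dz": -2,"wx": 0,"wy": 0,"wz": 0},
    {"dx": 0,"dy": 0,"dz": -2,"wx": 0,"wy": 0,"wz": 0},
    {"dx": 0,"dy": 0,"dz": -2,"wx": 0,"wy": 0,"wz": 0},
    {"dx": 0,"dy": 0,"dz": -2,"wx": 0,"wy": 0,"wz": 0},
    {"dx": 0,"dy": 0,"dz": -2,"wx": 0,"wy": 0,"wz": 0},
    {"dx": 0,"dy": 0,"dz": -15,"wx": 0,"wy": 0,"wz": 0},
    {"dx": 0,"dy": 0,"dz": -25,"wx": 0,"wy": 0,"wz": 0},
    {"dx": 0,"dy": 0,"dz": -25,"wx": 0,"wy": 0,"wz": 0}
  ]
}}

```text
time: 48.65
tcp_pos: [0.6518, -0.1405, 0.1725]
orientation: [0.0, 1.0, -0.0, -0.0]
wrist_force: [0.7, -0.4, -0.7]
opening: 0.0219
grip_force: 30.0
```

Run:
```python
from h import *
print(ffr(monitor.sense()["tcp_pos"]))
go(.5902,.3653,.17,0)
lugs()
```

```text
[[  20.66125394 -134.44838357]]
now [ 651.8 -140.5  172.5] psi -0.00 wz -0.000 then dx -61.6 dy -505.8 dz 2.5
top bus front [23.5 23.9 23.1]
top short [array([  -6. , -111.8]), array([60.3, 48. ]), np.float64(89.8)] 214
wrist bus front [24.4 21.5 21.  20.8 20.9 21.  21.  20.8 20.9 21.3 21.3 21.4 21.6 21.3]
wrist long [array([-6.4, 92.5]), array([101.9,  48.7]), np.float64(90.0)] 2475
wrist mid [array([ -3. , -17.7]), array([81.3, 42.1]), np.float64(89.7)] 1815
wrist short [array([ -3.9, -96.8]), array([43.7, 31.2]), np.float64(0.0)] 587
```

>>> {"method": "arm_command", "body": {
  "plan": [
    {"dx": -5.6,"dy": -45,"dz": 0,"wx": 0,"wy": 0,"wz": 0},
    {"dx": -5.6,"dy": -45,"dz": 0,"wx": 0,"wy": 0,"wz": 0},
    {"dx": -5.6,"dy": -45,"dz": 0,"wx": 0,"wy": 0,"wz": 0},
    {"dx": -5.6,"dy": -45,"dz": 0,"wx": 0,"wy": 0,"wz": 0},
    {"dx": -5.6,"dy": -45,"dz": 0,"wx": 0,"wy": 0,"wz": 0},
    {"dx": -5.6,"dy": -45,"dz": 0,"wx": 0,"wy": 0,"wz": 0},
    {"dx": -5.6,"dy": -45,"dz": 0,"wx": 0,"wy": 0,"wz": 0},
    {"dx": -5.6,"dy": -45,"dz": 0,"wx": 0,"wy": 0,"wz": 0},
    {"dx": -5.6,"dy": -45,"dz": 0,"wx": 0,"wy": 0,"wz": 0},
    {"dx": -5.6,"dy": -45,"dz": 0,"wx": 0,"wy": 0,"wz": 0},
    {"dx": -5.6,"dy": -35,"dz": 0,"wx": 0,"wy": 0,"wz": 0},
    {"dx": 0,"dy": -20.8,"dz": 0,"wx": 0,"wy": 0,"wz": 0}
  ]
}}

```text
time: 49.95
tcp_pos: [0.5895, 0.3683, 0.1712]
orientation: [-0.0, 1.0, 0.001, 0.0]
wrist_force: [0.5, 0.1, -1.8]
opening: 0.022
grip_force: 30.0
```

>>> {"method": "arm_command", "body": {
  "plan": [
    {"dx": 0,"dy": 0,"dz": 0,"wx": 0,"wy": 0,"wz": 0},
    {"dx": 0,"dy": 0,"dz": 0,"wx": 0,"wy": 0,"wz": 0}
  ]
}}

```text
time: 50.15
tcp_pos: [0.5903, 0.3654, 0.1708]
orientation: [0.0, 1.0, 0.0, -0.0]
wrist_force: [0.1, 0.4, -1.6]
opening: 0.0215
grip_force: 30.0
```

Run:
```python
from h import *
go(.5902,.3653,.087,0)
lugs()
```

```text
now [590.3 365.4 170.8] psi 0.02 wz 0.000 then dx -0.1 dy 0.1 dz 83.8
top bus front [21.9 21.9 21.7 21.1 21.3 21.8 21.6 21.4 20.8 22.1 21.7 22.2 21.7 22.1]
top long [array([-6.1, 92.1]), array([48.3, 99.6]), np.float64(0.1)] 446
top mid [array([ -6.4, -18.3]), array([47.8, 79.9]), np.float64(0.6)] 335
top short [array([  -6., -112.]), array([60.8, 47.6]), np.float64(90.0)] 217
wrist bus front [20.5 20.8]
wrist long [array([ -6.4, 122. ]), array([48.9, 43.8]), np.float64(0.0)] 1655
```

Lugs are all still home. I'll set the probe down.

>>> {"method": "arm_command", "body": {
  "plan": [
    {"dx": 0,"dy": 0,"dz": 25,"wx": 0,"wy": 0,"wz": 0},
    {"dx": 0,"dy": 0,"dz": 25,"wx": 0,"wy": 0,"wz": 0},
    {"dx": 0,"dy": 0,"dz": 15,"wx": 0,"wy": 0,"wz": 0},
    {"dx": 0,"dy": 0,"dz": 10,"wx": 0,"wy": 0,"wz": 0},
    {"dx": 0,"dy": 0,"dz": 5,"wx": 0,"wy": 0,"wz": 0},
    {"dx": 0,"dy": 0,"dz": 2,"wx": 0,"wy": 0,"wz": 0},
    {"dx": 0,"dy": 0,"dz": 1,"wx": 0,"wy": 0,"wz": 0},
    {"dx": 0,"dy": 0,"dz": 0,"wx": 0,"wy": 0,"wz": 0},
    {"dx": 0,"dy": 0,"dz": 0,"wx": 0,"wy": 0,"wz": 0}
  ]
}}

```text
time: 51.15
tcp_pos: [0.5907, 0.3657, 0.0886]
orientation: [-0.0, 1.0, -0.0, 0.0]
wrist_force: [-0.1, -0.2, -1.2]
opening: 0.0218
grip_force: 30.0
```

>>> {"method": "arm_command", "body": {
  "plan": [
    {"dx": 0,"dy": 0,"dz": 1,"wx": 0,"wy": 0,"wz": 0},
    {"dx": 0,"dy": 0,"dz": 0.5,"wx": 0,"wy": 0,"wz": 0},
    {"dx": 0,"dy": 0,"dz": 0,"wx": 0,"wy": 0,"wz": 0},
    {"dx": 0,"dy": 0,"dz": 0,"wx": 0,"wy": 0,"wz": 0}
  ]
}}

```text
time: 51.55
tcp_pos: [0.5906, 0.3657, 0.0871]
orientation: [-0.0, 1.0, 0.0, 0.0]
wrist_force: [-2.2, 0.0, 4.3]
opening: 0.0219
grip_force: 30.0
```

Contact: the head rests on the cheeks. I'll release it and rise.

>>> {"method": "arm_command", "body": {
  "plan": [
    {"dx": 0,"dy": 0,"dz": 0,"wx": 0,"wy": 0,"wz": 0},
    {"dx": 0,"dy": 0,"dz": 0,"wx": 0,"wy": 0,"wz": 0},
    {"dx": 0,"dy": 0,"dz": 0,"wx": 0,"wy": 0,"wz": 0},
    {"dx": 0,"dy": 0,"dz": 0,"wx": 0,"wy": 0,"wz": 0},
    {"dx": 0,"dy": 0,"dz": 0,"wx": 0,"wy": 0,"wz": 0},
    {"dx": 0,"dy": 0,"dz": -15,"wx": 0,"wy": 0,"wz": 0},
    {"dx": 0,"dy": 0,"dz": -30,"wx": 0,"wy": 0,"wz": 0},
    {"dx": 0,"dy": 0,"dz": -40,"wx": 0,"wy": 0,"wz": 0},
    {"dx": 0,"dy": 0,"dz": -25,"wx": 0,"wy": 0,"wz": 0},
    {"dx": -30,"dy": 0,"dz": 0,"wx": 0,"wy": 0,"wz": 0},
    {"dx": -30,"dy": 0,"dz": 0,"wx": 0,"wy": 0,"wz": 0},
    {"dx": 0,"dy": 0,"dz": 0,"wx": 0,"wy": 0,"wz": 0}
  ],
  "gripper": 0.55
}}

```text
time: 52.75
tcp_pos: [0.528, 0.3655, 0.1986]
orientation: [-0.001, 1.0, 0.001, 0.0]
wrist_force: [0.3, -0.5, 0.6]
opening: 0.048
grip_force: 0.0
```

Run:
```python
from h import *
lugs()
p=optics.capture("wrist"); X,C=cloud(p)
Y,c=near(X,C,.589,.363,.06,.112,.124); print("head top",rect(Y),np.median(Y[:,2]))
p=optics.capture("side"); cv2.imwrite("pics/end.png",cv2.resize(p["img"][80:290,130:380],None,fx=2.5,fy=2.5))
```

```text
top bus front [21.2 21.8 22.4 20.9 21.2 22.1 22.1 22.3 21.4 22.7 22.3 22.5 22.4 22.2]
top long [array([-5.9, 92.2]), array([48. , 99.6]), np.float64(0.3)] 450
top mid [array([ -6.4, -18.4]), array([79.7, 47.9]), np.float64(89.5)] 339
top short [array([  -6.1, -111.9]), array([47.3, 60.7]), np.float64(0.2)] 214
wrist bus front [20.6 20.7]
wrist long [array([ -6.4, 118.3]), array([48.6, 51.5]), np.float64(0.0)] 1834
head top (array([589.9, 364.9]), array([22.1, 69.7]), 89.9, 2139) 0.12073041085216112
```

View pics/end.png

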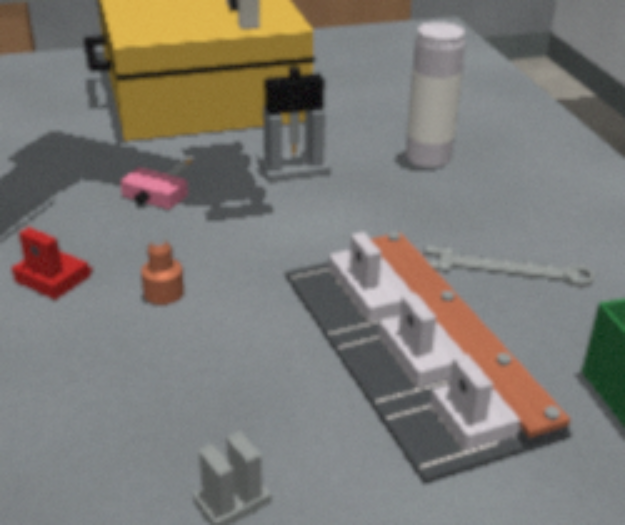

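The final picture shows all three lugs against the busbar and the black probe upright in its cradle at (295, 100). The electrode, clevis and spanner have not moved.

```bash
python3 -c "
from plant import finish_job
print(finish_job())"
```

```text
the job is handed in; nothing more can be done
None
```

I handed the job in at about 53 s of the 210 s limit: all three lugs are seated against the busbar, the joints were probed long, middle, short at about 19 mm/s, and the probe is upright in its cradle. The pink look-alike probe, which my moves never came near, was standing at the start and is now lying on its side. The hand-in returned no verdict.

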